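Load the drying plate with the pick hook

TASK

Take the pick hook out of its stand and, with its prong through the bore, carry every washed coupling from the bench to the drying plate and set it down gently, lying on its side flat on the plate, inside the rim; keep the gripper off the couplings and leave the other parts alone. When all are loaded, put the hook back fully home in its stand, and then turn the selector to the orange dot.

Things in the scene. Friction and masses are not known exactly. Their poses are not given: they have to be found in the camera images.
- hook: Pick hook, L-shaped, 140 g. Upright stem 14 x 14 mm from 10 mm below the origin; its top part, 90 to 155 mm above the origin, is an orange grip 16 x 16 mm (hold it here from above, fingers on the two faces square to y). Level straight prong, 8 mm round, at the stem's foot. Origin: on the prong's axis at the stem's centre. x = along the prong to its tip, z = up the stem. Starts home in the stand.
- hook_tip (a point): End of the prong, 85 mm from the hook's origin along its x.
- stand: Black fixed holder for the hook: base 90 x 90 x 6 mm; on it a sleeve to 81 mm above the bench, 32 mm square outside, 20 mm square inside, open at the top, with a slot 14 mm wide down its whole +x side for the prong. The hook goes out and in straight from above; with its play it may lean 0.15 rad. Origin: underside centre, on the sleeve's axis.
- stand_seat (a point): Where the hook's origin lies when it is fully home, 16 mm above the bench on the sleeve's axis; x = the way the prong must point (out of the slot).
- dryer: Blue fixed drying machine, 250 (x) by 360 (y) mm, deck 50 mm above the bench. On its +y part a bare grey metal plate 240 by 230 mm, top 55 mm above the bench, inside a steel rim 4 mm thick that stands 8 mm above it; on its -y part a grey strip with the black selector knob. Origin: underside centre.
- plate_center (a point): Centre of the top face of the grey drying plate; axes as the machine's: the plate reaches 120 mm along x and 115 mm along y either way.
- selector (a joint): Angle of the black selector knob, rad; 0 = white pointer line to the machine's -x; grows clockwise seen from above (pointer along (-cos q, +sin q) in the machine's x, y). It clicks into 0, 0.6, 1.2 and 1.8, each with a dot; 1.2 is the larger orange dot, the others white. A spring pulls it to the nearest click (about 0.1 N m to pass a click). Starts within 0 to 0.6.
- selector_grip (a point): On the knob's upright axis at gripping height, 87 mm above the bench. The knob is a bar 46 mm long, 14 mm wide, its top 94 mm above the bench and 44 mm above the deck, along the pointer line; the point turns with it, its x axis along the bar (pointer end = -x).
- spanner: Spanner 170 mm long lying on the bench near the robot: a bystander.
- cleaner: Bottle, 60 mm across and 150 mm tall, standing behind the couplings: a bystander. Origin: underside centre.
- elbow: Black elbow fitting, about 35 mm tall, behind the couplings: a bystander. Origin: underside centre.
- plug0: Round plug, 28 mm across and 14 mm tall, behind the couplings: a bystander. Origin: underside centre.
- plug1: Round plug, 28 mm across and 14 mm tall, behind the couplings: a bystander. Origin: underside centre.
- plug2: Round plug, 28 mm across and 14 mm tall, behind the couplings: a bystander. Origin: underside centre.
- coupling_a: Hexagonal tube coupling, dark steel-grey with brass end rings: 40 mm across flats (46 over corners), 46 mm long, 90 g, lying on one flat, with a straight through bore 24 mm wide, open at both ends. Origin: middle of the bore, 20 mm above what it lies on; x = along the bore. May be absent.
- coupling_b: Hexagonal tube coupling, silver with dark end rings: 40 mm across flats (46 over corners), 46 mm long, 90 g, lying on one flat, with a straight through bore 24 mm wide, open at both ends. Origin: middle of the bore, 20 mm above what it lies on; x = along the bore. May be absent.
- coupling_c: Hexagonal tube coupling, copper-coloured with silver end rings: 40 mm across flats (46 over corners), 46 mm long, 90 g, lying on one flat, with a straight through bore 24 mm wide, open at both ends. Origin: middle of the bore, 20 mm above what it lies on; x = along the bore. May be absent.
- coupling_d: Hexagonal tube coupling, red with silver end rings: 40 mm across flats (46 over corners), 46 mm long, 90 g, lying on one flat, with a straight through bore 24 mm wide, open at both ends. Origin: middle of the bore, 20 mm above what it lies on; x = along the bore. May be absent.
Not all that is in view belongs to the job. Leave any blue or pink look-alike of the coupling_a alone.

How it is judged:
By the outcome, as a careful person would: the job done as asked, in the order asked, and still so for the second after the job is handed in, with the robot touching nothing.
Of coupling_a, coupling_b, coupling_c, coupling_d only 3 to 4 are there at a start; the rules pass over those that are not, and their reading is None.
At some moment in a run one of coupling_a, coupling_b, coupling_c, coupling_d may be knocked a few centimetres aside while the robot is not near it.
It also fails if it takes over 210 s, if anything falls off the work surface, if the arm or the gripper's body presses on something with over 40 N, if the wrist force passes 120 N, or if a joint passes its speed limit or range.

ROBOT

A 6-joint arm with a two-finger parallel gripper is mounted at the origin on the work surface. World frame = base frame: x ahead of the robot, y to its left, z up, the work surface at z = 0. Lengths are in m, angles in rad, forces in N, time in s.
With the tool pointing down it reaches from about 0.3 to 0.875 m from the base axis. Payload 6.4 kg.
Tool frame: the origin (TCP) lies at the very end of the fingers, on their centre line; the grasp point (between the pads) lies env.grip_depth behind it (env.grip_depth is the distance from the TCP to the grasp point, in m); z points along the fingers, y is the line along which they close (so a half turn about z gives the same grasp; the last joint's range is limited). The gripper opens to 85 mm and grips with 20 to 120 N. Pads are 22 mm wide; open, the fingers measure 114 mm over their backs; the gripper's body (76 mm by 85 mm) begins 54 mm behind the grasp point. The pads swing forward as they close: fully open they stand 13 mm farther back than shut.
Start: joints at [1.134, 0.181, 1.607, -0, 1.354, -0.206], TCP at [0.132, 0.56, 0.195] pointing down, gripper open.
Joint ranges: [-2.99, 2.99], [-0.89, 2.07], [0.3, 2.58], [-1.14, 4.28], [0, 2.63], [-3.12, 3.12]. Speed limits (rad/s): [2.57, 2.57, 3.01, 3.14, 3.14, 3.14].

INTERFACE

Orientations are given as [roll, pitch, yaw] about the fixed x, y, z axes, in that order (R = Rz(yaw) Ry(pitch) Rx(roll)).
In Python, from cell import env gives the robot as it stands.
- The arm moves only by the tool play_rows, never from a script. Its argument "motion" is one flat list of numbers, 4 for each row, row after row: the shift along the tool's x, y, z in units of 2.5 cm (1.0 is 2.5 cm), then the turn about the tool's z in units of 5 degrees (1.0 is 5 degrees). A call has 1 to 20 rows; each row shifts and turns the commanded pose from where the row before left it, along the tool's axes as they then stand; what a row does not reach is not made up. A row lasts 1/12 s, in which the tool goes at most 41.7 mm and 7.16 degrees, less where a joint would pass 70% of its speed; a pose out of reach is approached as far as the arm can. A call with a number of a shift or a turn outside -1 to 1 is refused whole. A call with a gripper value outside its range is refused whole. "hand" is the opening, from 0 (shut) to 1 (fully open), set as the call begins (left out, the last holds). The fingers move at their own pace and stop on an object; the grip force is fixed at half the most. Time passes only in rows, so rows that do not move let the fingers close. It gives the time, the measured TCP pose, the force, the opening and the grip force at its end, in the units of the state.
- env.get_obs(): the state, without advancing time (a new reading comes with each control period).
- env.snapshot(name): name is "side" or "top" or "wrist"; returns a dict with "pixels" (420x560x3 uint8, red, green, blue), "fx", "fy", "cx", "cy" (pixels), "k1" (the pictures are not rectified: a ray, as slopes to the right and down, at radius r is drawn at 1 + k1 r^2 times it, then the intrinsics apply), "R" (3x3) and "t" (3): a world point X has camera coordinates R X + t. Camera axes: x right, y down, z forward; pixel columns grow to the right and rows downward; lengths in m; the calibration is good to about 2 mm. A picture is of the moment at which its call begins. There is no depth.
- env.job_done(): hands the job in; it is judged then, once.
The state is a dict: "clock": time; "joint_positions": joint angles; "joint_velocities": joint speeds; "joint_efforts": joint torques, N m; "eef_pos": TCP position; "tool_rot": TCP orientation; "contact_force": force on the tool from outside, world axes, zero at the start; "wrist_torque": the same for the moment, N m; "grip_width": finger opening in m; "finger_force": force on a finger pad.
Only numpy, scipy, OpenCV 4.12 (cv2) and the standard library are available. Lean on these libraries where they do the work, as an engineer would, in place of code of your own. Each camera call takes 0.05 s, during which the arm holds its last target. There are 200 camera calls.

## Working session

There is one attempt and no reset: what is moved stays moved. The work goes in short steps, Python scripts to look and compute and a tool call to move; the robot and the scene stay as the last step left them, time stands still between calls to the robot, and variables do not carry over. Pictures are saved under pics/ and viewed, at most 14 in all, crops included, and the job is handed in when it is done.

Besides the shell and the picture viewer there is one more tool, called after "Emit:" in YAML: its name, and indented under it one key for each argument. play_rows: Moves the arm, as the interface text tells. Its arguments: {"type":"object","properties":{"motion":{"type":"array","items":{"type":"number"}},"hand":{"type":"number"}},"required":["motion"]}

```bash
ls; mkdir -p pics
cat > h.py <<'E'
import numpy as np, cv2
from cell import env
def snap(n,f=None):
    s=env.snapshot(n)
    if f: cv2.imwrite('pics/'+f,cv2.cvtColor(np.asarray(s['pixels']),cv2.COLOR_RGB2BGR))
    return s
def cam(s):
    K=np.array([[s['fx'],0,s['cx']],[0,s['fy'],s['cy']],[0,0,1.]]);return K,np.array([s['k1'],0,0,0,0.]),np.array(s['R']),np.array(s['t'])
def proj(s,X):
    K,d,R,t=cam(s);X=np.atleast_2d(np.array(X,float))
    return cv2.projectPoints(X,cv2.Rodrigues(R)[0],t,K,d)[0].reshape(-1,2)
def ray(s,uv):
    K,d,R,t=cam(s);p=cv2.undistortPointsIter(np.array(uv,float).reshape(-1,1,2),K,d,None,None,(3,50,1e-10)).reshape(-1,2)
    return -R.T@t,np.c_[p,np.ones(len(p))]@R
def onz(s,uv,z):
    c,d=ray(s,uv);return c+d*((z-c[2])/d[:,2])[:,None]
E
python3 - <<'E'
from h import *
o=env.get_obs();print({k:np.round(v,3) for k,v in o.items()},env.grip_depth)
for n in('top','side','wrist'):
    s=snap(n,n+'0.png');print(n,s['fx'],s['k1'],np.round(-np.array(s['R']).T@s['t'],3),np.round(np.array(s['R'])[2],2))
E
```

```text
pics
{'clock': np.float64(0.0), 'joint_positions': array([ 1.134,  0.182,  1.608, -0.   ,  1.354, -0.206]), 'joint_velocities': array([-0.   ,  0.   ,  0.002, -0.001, -0.   ,  0.   ]), 'joint_efforts': array([ 1.0000e-03, -4.4486e+01, -3.5135e+01,  0.0000e+00,  9.0000e-03,
       -0.0000e+00]), 'eef_pos': array([0.131, 0.559, 0.194]), 'tool_rot': array([-3.14 , -0.   ,  2.911]), 'contact_force': array([-0.142, -0.141,  0.152]), 'wrist_torque': array([-0.022,  0.018, -0.023]), 'finger_force': np.float64(0.0), 'grip_width': np.float64(0.086)} 0.0187
top 476.5075708949692 -0.004578966403721589 [0.484 0.075 1.271] [ 0.09 -0.01 -1.  ]
side 426.8806189547589 -0.11645900087796623 [ 0.273 -0.91   0.957] [ 0.22  0.73 -0.64]
wrist 348.940738488499 -0.0811584577227917 [0.05  0.579 0.373] [ 0.32 -0.08 -0.95]
```

View pics/top0.png

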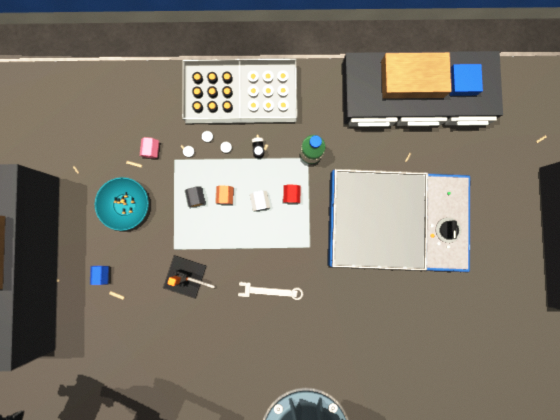

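View pics/side0.png

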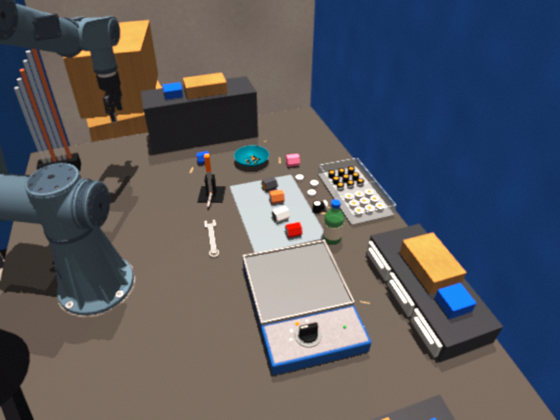

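The top view shows the four couplings on the mat: a (195,197), c (225,195), b (260,201), d (291,194). The stand is at (185,277), the plate at (380,220) and the knob at (450,230). Next I'll zoom in on these.

Run:
```python
from h import *
im=cv2.imread('pics/top0.png')
a=cv2.resize(im[170:225,175:310],None,fx=5.9,fy=5.9,interpolation=cv2.INTER_CUBIC)
b=cv2.resize(im[250:305,155:225],None,fx=5,fy=5,interpolation=cv2.INTER_CUBIC)
c=cv2.resize(im[170:275,420:475],None,fx=2.6,fy=2.6,interpolation=cv2.INTER_CUBIC)
c=cv2.resize(im[200:255,422:472],None,fx=5,fy=5,interpolation=cv2.INTER_CUBIC)
o=np.zeros((600,800,3),np.uint8);o[:a.shape[0],:a.shape[1]]=a;o[325:600,:350]=b;o[325:600,400:650]=c
cv2.imwrite('pics/crop.png',o)
s=env.snapshot('top')
for n,uv,z in [('a',(195,197),.03),('c',(225,195),.03),('b',(260,201),.03),('d',(291,194),.03),('standbase',(185,277),.006),('grip',(172,281),.171),('knob',(447,230),.094),('pTL',(336,173),.063),('pBR',(426,268),.063)]: print(n,onz(s,[uv],z).round(3))
```

```text
a [[0.613 0.278 0.03 ]]
c [[0.617 0.199 0.03 ]]
b [[0.6   0.108 0.03 ]]
d [[0.617 0.027 0.03 ]]
standbase [[0.405 0.308 0.006]]
grip [[0.407 0.307 0.171]]
knob [[ 0.515 -0.356  0.094]]
pTL [[ 0.666 -0.088  0.063]]
pBR [[ 0.421 -0.309  0.063]]
```

View pics/crop.png

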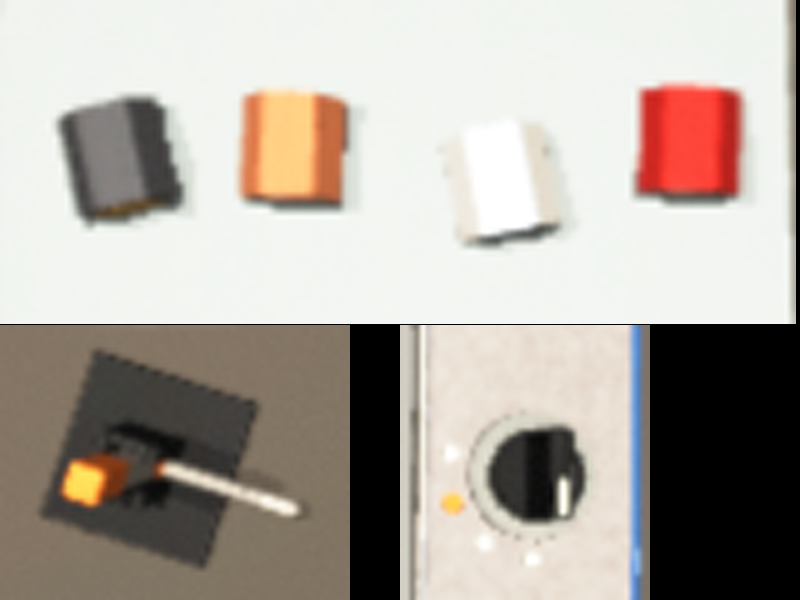

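All four couplings are present, with bores roughly along world x. The hook's prong points at about -108°. I'll turn the tool and rise first, then take a closer look.

Emit:
play_rows:
  motion: [0, 0, -0.2, 1, 0, 0, -0.2, 1, 0, 0, -0.2, 1, 0, 0, -0.2, 1, 0, 0, -0.2, 1, 0, 0, -0.2, 1, 0, 0, -0.2, 1, 0, 0, -0.2, 1, 0, 0, -0.2, 1, 0, 0, -0.2, 1, 0, 0, -0.2, 1, 0, 0, -0.2, 1, 0, 0, -0.2, 1, 0, 0, -0.2, 1, 0, 0, -0.2, 1, 0, 0, -0.2, 1, 0, 0, -0.2, 1, 0, 0, -0.2, 1, 0, 0, -0.2, 1, 0, 0, 0, 0]
  hand: 1

```text
clock: 1.87
eef_pos: [0.1317, 0.5601, 0.2912]
tool_rot: [3.141, -0.001, 1.25]
contact_force: [0.8, 0.2, 0.5]
grip_width: 0.0853
finger_force: 0.0
```

```bash
cat >> h.py <<'E'
from scipy.spatial.transform import Rotation as Ro
def go(target,yaw=None):
    "units to target along current tool axes; turn units to yaw"
    o=env.get_obs();M=Ro.from_euler('xyz',o['tool_rot']).as_matrix()
    d=M.T@(np.array(target)-o['eef_pos'])/.025
    print('pos',np.round(o['eef_pos'],4),'rot',np.round(o['tool_rot'],3),'shift units',d.round(2))
    if yaw is not None: print('turn units',round(float((o['tool_rot'][2]-yaw+np.pi)%(2*np.pi)-np.pi)/np.radians(5),2))
# mask-based fit of a convex body
def hexpts(x,y,yaw,zb=0.):
    a=np.arange(6)*np.pi/3; r=.04/np.sqrt(3)
    P=np.array([[l,r*np.cos(t),zb+.02+r*np.sin(t)] for l in(-.023,.023) for t in a])
    c,s_=np.cos(yaw),np.sin(yaw);return P@np.array([[c,-s_,0],[s_,c,0],[0,0,1]]).T+[x,y,0]
def boxpts(x,y,yaw,L,W,z0,z1):
    P=np.array([[i*L/2,j*W/2,z] for i in(-1,1) for j in(-1,1) for z in(z0,z1)])
    c,s_=np.cos(yaw),np.sin(yaw);return P@np.array([[c,-s_,0],[s_,c,0],[0,0,1]]).T+[x,y,0]
def fit(s,mask,pts,x0):
    "fit params of pts() so that projected hull matches mask (IoU, soft)"
    from scipy.optimize import minimize
    k=6;ys,xs=np.nonzero(mask);u0,v0=xs.min()-12,ys.min()-12;w,h_=xs.max()-u0+12,ys.max()-v0+12
    m=cv2.resize(mask[max(v0,0):v0+h_,max(u0,0):u0+w].astype(np.float32),None,fx=k,fy=k,interpolation=cv2.INTER_LINEAR)
    u0,v0=max(u0,0),max(v0,0)
    def f(p):
        q=(proj(s,pts(*p))-[u0,v0]+.5)*k-.5
        im=np.zeros(m.shape,np.float32);cv2.fillConvexPoly(im,cv2.convexHull(np.round(q*16).astype(np.int32)),1.,shift=4)
        return 1-np.minimum(im,m).sum()/np.maximum(im,m).sum()
    n=len(x0);S=np.vstack([x0]+[np.array(x0)+np.eye(n)[i]*(.006 if i<2 else .15) for i in range(n)])
    r=minimize(f,x0,method='Nelder-Mead',options=dict(initial_simplex=S,xatol=1e-4,fatol=1e-4,maxiter=400));return r.x,r.fun
E
python3 - <<'E'
from h import *
s=snap('top')
p=onz(s,[(187.6,278.4),(214.3,287)],.016);d=p[1]-p[0];print('prong',p.round(3),np.arctan2(d[1],d[0]),np.linalg.norm(d[:2]))
im=cv2.cvtColor(np.asarray(s['pixels']),cv2.COLOR_RGB2HSV);H,S,V=[im[...,i].astype(int) for i in range(3)]
win=np.zeros(H.shape,bool);
def W(u,v,r=20):
    w=np.zeros(H.shape,bool);w[v-r:v+r,u-r:u+r]=1;return w
print('mat',im[230,240],'white',im[201,260],im[201,252])
for n,m,c in [('a',(V<150)&W(195,197,16),(.613,.278,.2)),('c',(S>90)&W(225,195,16),(.617,.199,0.)),('d',(S>120)&W(291,194,16),(.617,.027,0.))]:
    print(n,m.sum(),fit(s,m,hexpts,c))
go([.405,.308,.3],1.257)
E
```

```text
prong [[0.402 0.299 0.016]
 [0.379 0.23  0.016]] -1.8944251854432508 0.07314616893248282
mat [ 45   4 246] white [  0   0 255] [ 20  16 240]
a 341 (array([0.6139533 , 0.27918731, 0.2250447 ]), np.float64(0.0805666446685791))
c 308 (array([ 0.61944056,  0.20250174, -0.06270317]), np.float64(0.09111136198043823))
d 291 (array([ 0.61940979,  0.02598265, -0.03278942]), np.float64(0.12324327230453491))
pos [0.1316 0.56   0.2906] rot [ 3.142e+00 -1.000e-03  1.254e+00] shift units [-6.18 13.53 -0.38]
turn units -0.03
```

Emit:
play_rows:
  motion: [-0.34, 0.75, 0, 0, -0.34, 0.75, 0, 0, -0.34, 0.75, 0, 0, -0.34, 0.75, 0, 0, -0.34, 0.75, 0, 0, -0.34, 0.75, 0, 0, -0.34, 0.75, 0, 0, -0.34, 0.75, 0, 0, -0.34, 0.75, 0, 0, -0.34, 0.75, 0, 0, -0.34, 0.75, 0, 0, -0.34, 0.75, 0, 0, -0.34, 0.75, 0, 0, -0.34, 0.75, 0, 0, -0.34, 0.75, 0, 0, -0.34, 0.75, 0, 0, -0.34, 0.75, 0, 0, -0.34, 0.75, 0, 0, 0, 0, 0, 0, 0, 0, 0, 0]

```text
clock: 3.58
eef_pos: [0.4045, 0.3083, 0.2897]
tool_rot: [-3.141, 0.001, 1.253]
contact_force: [-0.1, -0.3, -0.0]
grip_width: 0.0853
finger_force: 0.0
```

Run:
```python
from h import *
s=snap('wrist','w1.png'); st=snap('side')
go([.406,.3106,.126],1.247)
for n,q in(('wrist',s),('side',st)):
    im=cv2.cvtColor(np.asarray(q['pixels']),cv2.COLOR_RGB2HSV)
    c=proj(q,[.406,.311,.14])[0].astype(int);print(n,c)
    m=np.zeros(im.shape[:2],bool);r=90 if n=='wrist' else 25
    v0,u0=max(c[1]-r,0),max(c[0]-r,0);m[v0:c[1]+r,u0:c[0]+r]=1
    m&=(im[...,0]<18)&(im[...,1]>160)&(im[...,2]>60);print(m.sum())
    if m.sum()>20: print(fit(q,m,lambda x,y,t:boxpts(x,y,t,.016,.016,.106,.171),(.406,.311,1.247)))
```

```text
pos [0.4037 0.3092 0.2899] rot [-3.141  0.     1.254] shift units [0.08 0.08 6.56]
turn units 0.08
wrist [283 176]
517
(array([0.40752001, 0.31223176, 1.18655652]), np.float64(0.13845771551132202))
side [206 162]
82
(array([0.40799812, 0.30738846, 1.40475928]), np.float64(0.22865229845046997))
```

View pics/w1.png

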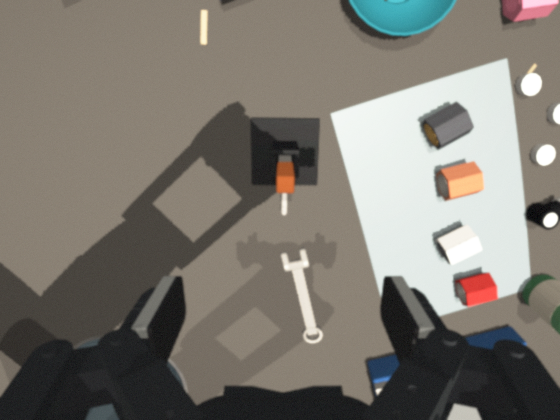

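The wrist view shows the hook grip at (286,177), square to the image, and all the couplings on the mat. The hook position agrees with the top-view measurement, so I'll descend and grasp.

Emit:
play_rows:
  motion: [0.1, 0.06, 0.3, 0.08, 0, 0, 0.41, 0, 0, 0, 0.41, 0, 0, 0, 0.41, 0, 0, 0, 0.41, 0, 0, 0, 0.41, 0, 0, 0, 0.41, 0, 0, 0, 0.41, 0, 0, 0, 0.41, 0, 0, 0, 0.41, 0, 0, 0, 0.41, 0, 0, 0, 0.41, 0, 0, 0, 0.41, 0, 0, 0, 0.41, 0, 0, 0, 0.41, 0, 0, 0, 0.41, 0, 0, 0, 0.11, 0, 0, 0, 0, 0, 0, 0, 0, 0]

```text
clock: 5.27
eef_pos: [0.4066, 0.3109, 0.1263]
tool_rot: [3.142, -0.0, 1.246]
contact_force: [0.0, 0.6, 0.5]
grip_width: 0.0854
finger_force: 0.0
```

Emit:
play_rows:
  motion: [0, 0, 0, 0, 0, 0, 0, 0, 0, 0, 0, 0, 0, 0, 0, 0, 0, 0, 0, 0, 0, 0, 0, 0, 0, 0, 0, 0, 0, 0, 0, 0, 0, 0, 0, 0, 0, 0, 0, 0, 0, 0, 0, 0, 0, 0, 0, 0]
  hand: 0

```text
clock: 6.27
eef_pos: [0.4068, 0.311, 0.1267]
tool_rot: [3.141, -0.001, 1.246]
contact_force: [-0.6, 0.5, 5.5]
grip_width: 0.0135
finger_force: 59.2
```

Run:
```python
from h import *
o=env.get_obs();print({k:np.round(v,3) for k,v in o.items()})
s=snap('side','s1.png');w=snap('wrist','w2.png')
a=cv2.imread('pics/s1.png')[130:230,150:270];b=cv2.imread('pics/w2.png')
c=cv2.resize(a,None,fx=4,fy=4,interpolation=cv2.INTER_CUBIC);o=np.zeros((420,800,3),np.uint8);o[:400,:480]=c;o[:420,480:]=b[:,120:440]
cv2.imwrite('pics/c1.png',o)
```

```text
{'clock': np.float64(6.267), 'joint_positions': array([0.421, 0.114, 1.829, 0.   , 1.197, 0.746]), 'joint_velocities': array([ 0.001, -0.   , -0.   , -0.   , -0.   , -0.001]), 'joint_efforts': array([ 9.0000e-03, -3.5866e+01, -3.0238e+01,  2.0000e-03, -3.5000e-02,
        0.0000e+00]), 'eef_pos': array([0.407, 0.311, 0.127]), 'tool_rot': array([ 3.141e+00, -1.000e-03,  1.246e+00]), 'contact_force': array([-0.581,  0.47 ,  5.542]), 'wrist_torque': array([0.   , 0.041, 0.03 ]), 'finger_force': np.float64(59.168), 'grip_width': np.float64(0.014)}
```

View pics/c1.png

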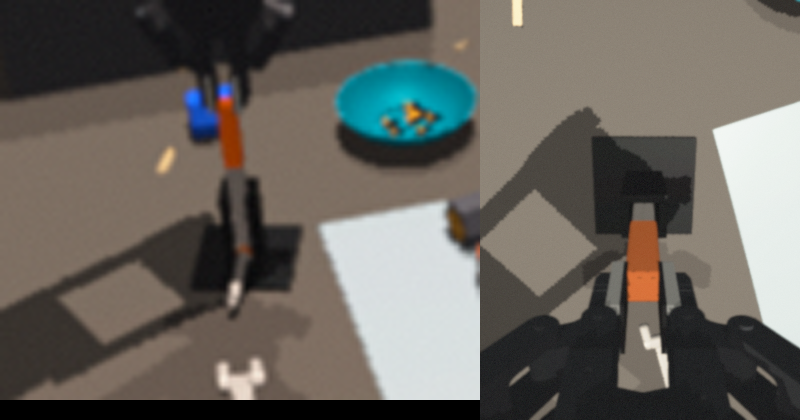

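The grip is closed on the orange part at 59 N. I'll lift the hook straight out.

Emit:
play_rows:
  motion: [0, 0, -0.1, 0, 0, 0, -0.2, 0, 0, 0, -0.3, 0, 0, 0, -0.3, 0, 0, 0, -0.3, 0, 0, 0, -0.3, 0, 0, 0, -0.3, 0, 0, 0, -0.3, 0, 0, 0, -0.3, 0, 0, 0, -0.4, 0, 0, 0, -0.4, 0, 0, 0, -0.4, 0, 0, 0, -0.4, 0, 0, 0, -0.4, 0, 0, 0, -0.3, 0, 0, 0, -0.3, 0, 0, 0, -0.2, 0, 0, 0, -0.2, 0, 0, 0, 0, 0, 0, 0, 0, 0]

```text
clock: 8.03
eef_pos: [0.4065, 0.3108, 0.2613]
tool_rot: [3.142, -0.0, 1.246]
contact_force: [-0.3, 0.4, -1.7]
grip_width: 0.0136
finger_force: 58.6
```

Emit:
play_rows:
  motion: [0, 0, 0, -1, 0, 0, 0, -1, 0, 0, 0, -1, 0, 0, 0, -1, 0, 0, 0, -1, 0, 0, 0, -1, 0, 0, 0, -1, 0, 0, 0, -1, 0, 0, 0, -1, 0, 0, 0, -1, 0, 0, 0, -1, 0, 0, 0, -1, 0, 0, 0, -1, 0, 0, 0, -1, 0, 0, 0, -1, 0, 0, 0, -1, 0, 0, 0, -1, 0, 0, 0, -1, 0, 0, 0, -1, 0, 0, 0, -1]

```text
clock: 9.7
eef_pos: [0.4061, 0.3106, 0.2605]
tool_rot: [-3.141, -0.001, 2.995]
contact_force: [-0.1, 0.0, -1.1]
grip_width: 0.0138
finger_force: 58.6
```

Emit:
play_rows:
  motion: [0, 0, 0, -0.9, 0, 0, 0, -0.8, 0, 0, 0, 0, 0, 0, 0, 0]

```text
clock: 10.03
eef_pos: [0.4062, 0.3107, 0.2607]
tool_rot: [-3.141, -0.001, 3.137]
contact_force: [0.6, -0.3, -1.7]
grip_width: 0.0138
finger_force: 58.6
```

Run:
```python
from h import *
o=env.get_obs();print({k:np.round(v,3) for k,v in o.items()})
s=snap('top','t2.png');snap('wrist','w3.png');q=snap('side','s3.png')
im=cv2.imread('pics/t2.png');w=cv2.imread('pics/w3.png');d=cv2.imread('pics/s3.png')
tip=o['eef_pos']-[0,0,.111]
print(proj(s,[tip,tip+[.085,0,0]]),proj(q,[tip,tip+[.085,0,0]]))
a=cv2.resize(im[160:310,150:320],None,fx=2,fy=2,interpolation=cv2.INTER_CUBIC)
b=cv2.resize(d[100:230,150:270],None,fx=2.3,fy=2.3,interpolation=cv2.INTER_CUBIC)
O=np.zeros((600,800,3),np.uint8);O[:300,:340]=a;O[300:599,:276]=b;O[:420,345:800]=w[:,50:505]
cv2.imwrite('pics/c2.png',O)
```

```text
{'clock': np.float64(10.033), 'joint_positions': array([ 0.421, -0.013,  1.682, -0.   ,  1.473, -1.146]), 'joint_velocities': array([ 0.001, -0.003, -0.002, -0.   ,  0.001,  0.011]), 'joint_efforts': array([ 3.0000e-03, -3.6636e+01, -3.7285e+01, -2.0000e-03, -1.0000e-03,
       -2.4800e-01]), 'eef_pos': array([0.406, 0.311, 0.261]), 'tool_rot': array([-3.141e+00, -1.000e-03,  3.137e+00]), 'contact_force': array([ 0.593, -0.346, -1.721]), 'wrist_torque': array([0.038, 0.048, 0.004]), 'finger_force': np.float64(58.627), 'grip_width': np.float64(0.014)}
[[172.44686256 280.58205298]
 [172.56829299 243.90103815]] [[206.40765679 160.1151413 ]
 [230.80865802 155.75997764]]
```

View pics/c2.png

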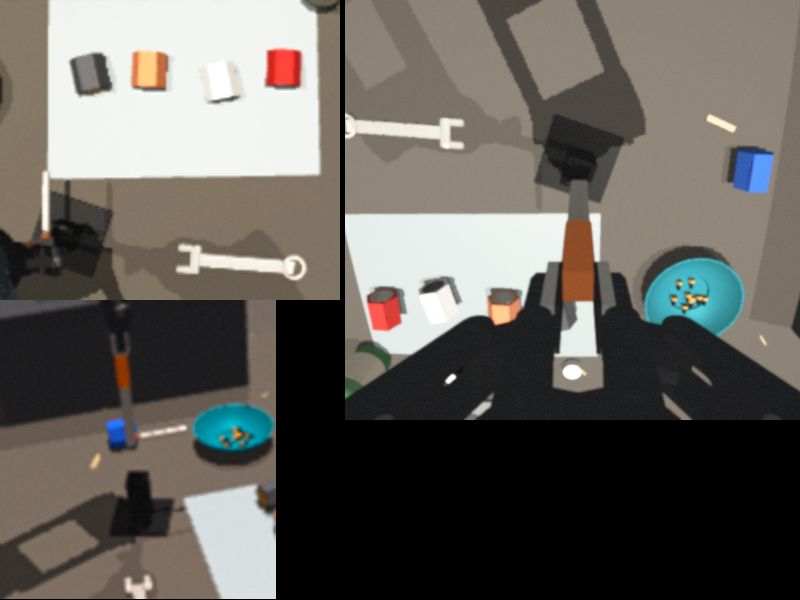

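The side view puts the prong tip at (231,156), where I predicted it, so the hook is level and straight. Now the plate, coupling b and the knob pose.

Run:
```python
from h import *
s=snap('top');q=snap('side');px=np.asarray(s['pixels'])
bgr=cv2.GaussianBlur(px[...,::-1].copy(),(3,3),0);m=np.zeros((422,562),np.uint8)
cv2.floodFill(bgr,m,(380,220),(0,0,255),(3,3,3),(3,3,3),4|cv2.FLOODFILL_MASK_ONLY|(1<<8))
pm=cv2.morphologyEx(m[1:-1,1:-1],cv2.MORPH_CLOSE,np.ones((5,5)));print('plate',pm.sum(),cv2.minAreaRect(np.argwhere(pm)[:,::-1].astype(np.float32)))
print(fit(s,pm,lambda x,y,t:boxpts(x,y,t,.240,.230,.055,.0551),(.5435,-.1985,0.)))
hsv=cv2.cvtColor(px,cv2.COLOR_RGB2HSV).astype(int);H,S,V=[hsv[...,i] for i in range(3)]
w=np.zeros(S.shape,bool);w[183:218,244:276]=1
for r in (hsv[190:214:4,246:274,2]): print(r)
mb=w&((V>=252)|(S>9)|(V<238));print(mb.sum(),fit(s,mb,hexpts,(.600,.108,.15)))
# side-camera fits
hs=cv2.cvtColor(np.asarray(q['pixels']),cv2.COLOR_RGB2HSV).astype(int)
for n,p,f in [('a',(.614,.279,.22),lambda h:h[...,2]<140),('c',(.619,.2025,-.06),lambda h:h[...,1]>100),('d',(.619,.026,-.03),lambda h:h[...,1]>120)]:
    h=proj(q,hexpts(*p));a=(h.min(0)-4).astype(int);b=(h.max(0)+4).astype(int)
    m=np.zeros(hs.shape[:2],bool);m[a[1]:b[1],a[0]:b[0]]=1;m&=f(hs);print(n,m.sum(),fit(q,m,hexpts,p))
```

```text
plate 7976 ((378.66888427734375, 220.1809844970703), (87.96244812011719, 93.4476089477539), 0.8184553980827332)
(array([ 0.54637026, -0.19664253, -0.03839575]), np.float64(0.05425596237182617))
[245 246 245 246 246 246 245 246 246 246 246 245 248 248 251 251 246 239
 238 238 239 243 245 245 245 245 246 245]
[246 246 245 241 239 240 240 247 255 255 255 255 255 255 255 255 255 247
 230 228 227 216 224 238 244 245 245 246]
[246 246 246 244 230 236 239 240 247 255 255 255 255 255 255 255 255 254
 243 230 228 228 224 227 239 244 246 246]
[246 245 246 246 246 240 240 239 242 252 255 255 255 255 255 255 255 255
 253 240 229 228 228 226 228 239 244 246]
[246 246 246 246 246 245 240 240 240 243 253 255 255 255 255 255 255 255
 255 251 234 227 227 223 225 228 239 244]
[246 246 246 245 246 244 229 224 199 174 137 117  98  95 118 129 138 142
 143 144 164 216 229 232 235 242 246 246]
379 (array([0.59905961, 0.10664162, 0.22413388]), np.float64(0.23614269495010376))
a 353 (array([0.61707752, 0.28136369, 0.20764511]), np.float64(0.49642449617385864))
c 187 (array([ 0.62145184,  0.20602171, -0.24146379]), np.float64(0.17852699756622314))
d 194 (array([ 0.62235571,  0.02564571, -0.17366425]), np.float64(0.15903204679489136))
```

Emit:
play_rows:
  motion: [-0.42, -0.3, 0, 0, -0.42, -0.3, 0, 0, -0.42, -0.3, 0, 0, -0.42, -0.3, 0, 0, -0.42, -0.3, 0, 0, -0.42, -0.3, 0, 0, -0.42, -0.3, 0, 0, -0.36, -0.3, 0, 0, 0, 0, 0, -0.5, 0, 0, 0, -0.5, 0, 0, 0, -0.5, 0, 0, 0, -0.5, 0, 0, 0, -0.5, 0, 0, 0.5, 0, 0, 0, 0.5, 0, 0, 0, 0.5, 0, 0, 0, 0.5, 0, 0, 0, 0.5, 0, 0, 0, 0.5, 0, 0, 0, 0.5, 0]

```text
clock: 11.95
eef_pos: [0.4885, 0.2506, 0.1721]
tool_rot: [-3.142, -0.001, -2.926]
contact_force: [0.8, -0.3, -0.6]
grip_width: 0.014
finger_force: 58.6
```

Emit:
play_rows:
  motion: [0, 0, 0.4, 0, 0, 0, 0.4, 0, 0, 0, 0.4, 0, 0, 0, 0.3, 0, 0, 0, 0.2, 0, 0, 0, 0, 0, 0, 0, 0, 0]

```text
clock: 12.53
eef_pos: [0.4889, 0.2507, 0.1313]
tool_rot: [-3.142, 0.0, -2.926]
contact_force: [0.3, -0.0, -1.8]
grip_width: 0.0141
finger_force: 58.7
```

```bash
cat >> h.py <<'E'
Z=.1105
def plan(c,yaw,d,z=.021):
    u=np.array([np.cos(yaw),np.sin(yaw)]);p=np.array(c)-d*u;go([p[0],p[1],z+Z],yaw+np.pi)
E
python3 - <<'E'
from h import *
plan((.6145,.280),.22,.128);plan((.6145,.280),.22,.046)
s=snap('top','t3.png');q=snap('side','s3b.png')
a=cv2.resize(cv2.imread('pics/t3.png')[170:270,160:260],None,fx=4,fy=4,interpolation=cv2.INTER_CUBIC)
b=cv2.resize(cv2.imread('pics/s3b.png')[150:250,190:290],None,fx=4,fy=4,interpolation=cv2.INTER_CUBIC)
cv2.imwrite('pics/c3.png',np.hstack([a,b]))
E
```

```text
pos [0.4889 0.2507 0.1313] rot [-3.142  0.    -2.926] shift units [-0.04  0.05 -0.01]
turn units -0.05
pos [0.4889 0.2507 0.1313] rot [-3.142  0.    -2.926] shift units [-3.32  0.06 -0.01]
turn units -0.05
```

View pics/c3.png

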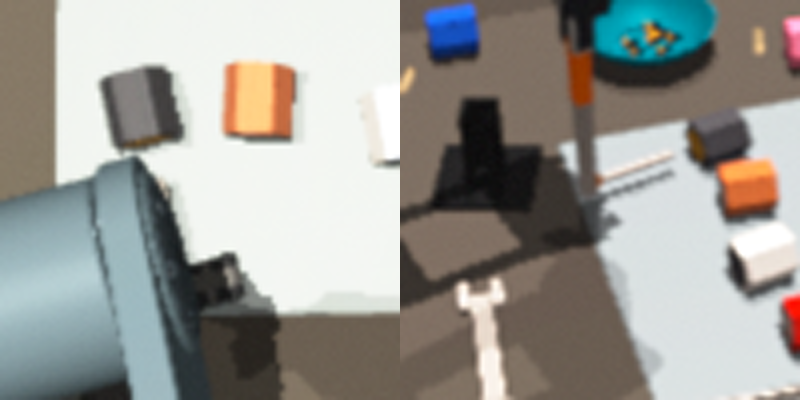

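The side view shows the prong level and aimed at a's open end. I'll insert it.

Emit:
play_rows:
  motion: [-0.3, 0.05, 0, 0, -0.3, 0, 0, 0, -0.3, 0, 0, 0, -0.3, 0, 0, 0, -0.3, 0, 0, 0, -0.3, 0, 0, 0, -0.3, 0, 0, 0, -0.3, 0, 0, 0, -0.3, 0, 0, 0, -0.3, 0, 0, 0, -0.3, 0, 0, 0, 0, 0, 0, 0, 0, 0, 0, 0]

```text
clock: 13.72
eef_pos: [0.5694, 0.2695, 0.1311]
tool_rot: [-3.142, -0.0, -2.926]
contact_force: [-0.1, 0.2, -1.3]
grip_width: 0.014
finger_force: 58.7
```

Emit:
play_rows:
  motion: [0, 0, -0.1, 0, 0, 0, -0.1, 0, 0, 0, -0.1, 0, 0, 0, -0.1, 0, 0, 0, -0.1, 0, 0, 0, -0.1, 0, 0, 0, -0.1, 0, 0, 0, -0.1, 0, 0, 0, -0.15, 0, 0, 0, -0.15, 0, 0, 0, -0.2, 0, 0, 0, -0.2, 0, 0, 0, -0.2, 0, 0, 0, -0.2, 0, 0, 0, -0.1, 0, 0, 0, 0, 0, 0, 0, 0, 0]

```text
clock: 15.13
eef_pos: [0.5692, 0.2696, 0.1815]
tool_rot: [-3.142, 0.0, -2.926]
contact_force: [-0.9, -0.6, -2.2]
grip_width: 0.0138
finger_force: 58.6
```

Run:
```python
from h import *
o=env.get_obs();print(o['eef_pos'],o['contact_force'],o['tool_rot'])
s=snap('top','t4.png');q=snap('side','s4.png')
a=cv2.resize(cv2.imread('pics/t4.png')[150:250,160:260],None,fx=4,fy=4,interpolation=cv2.INTER_CUBIC)
b=cv2.resize(cv2.imread('pics/s4.png')[130:230,210:310],None,fx=4,fy=4,interpolation=cv2.INTER_CUBIC)
cv2.imwrite('pics/c4.png',np.hstack([a,b]))
```

```text
[0.56922931 0.26955043 0.18147805] [-0.89924517 -0.56919508 -2.18757358] [-3.14157157e+00  3.60150370e-04 -2.92557696e+00]
```

View pics/c4.png

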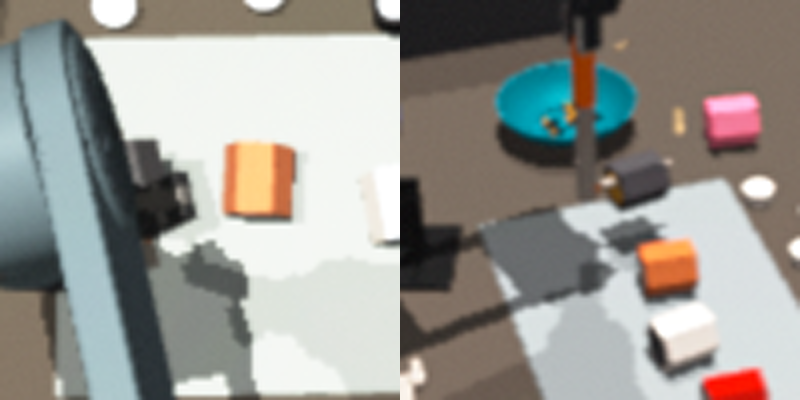

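Coupling a hangs level on the prong. I'll carry it to the far slot on the plate.

Emit:
play_rows:
  motion: [0, 0, -0.2, 0, 0, 0, -0.4, 0, 0, 0, -0.4, 0, 0, 0, -0.4, 0, 0, 0, -0.4, 0, 0, 0, -0.4, 0, 0, 0, -0.4, 0, 0, 0, -0.3, 0.2, 0, 0, -0.2, 0.4, 0, 0, 0, 0.5, 0, 0, 0, 0.5, 0, 0, 0, 0.5, 0, 0, 0, 0.3, 0, 0, 0, 0.2, 0, -0.1, 0, 0, 0, -0.2, 0, 0, 0, -0.3, 0, 0, 0, -0.4, 0, 0, 0, -0.5, 0, 0, 0, -0.6, 0, 0]

```text
clock: 16.9
eef_pos: [0.5684, 0.2158, 0.2588]
tool_rot: [-3.141, -0.0, 3.131]
contact_force: [-0.3, -0.4, -2.7]
grip_width: 0.014
finger_force: 58.6
```

Emit:
play_rows:
  motion: [0.08, -0.65, 0, 0, 0.08, -0.7, 0, 0, 0.08, -0.7, 0, 0, 0.08, -0.7, 0, 0, 0.08, -0.7, 0, 0, 0.08, -0.7, 0, 0, 0.08, -0.7, 0, 0, 0.08, -0.7, 0, 0, 0.08, -0.7, 0, 0, 0.08, -0.7, 0, 0, 0.08, -0.7, 0, 0, 0.08, -0.7, 0, 0, 0.08, -0.7, 0, 0, 0.08, -0.7, 0, 0, 0.08, -0.7, 0, 0, 0.08, -0.7, 0, 0, 0.08, -0.7, 0, 0, 0.08, -0.7, 0, 0, 0.08, -0.7, 0, 0, 0.08, -0.7, 0, 0]

```text
clock: 18.57
eef_pos: [0.5238, -0.1333, 0.259]
tool_rot: [-3.141, 0.0, 3.13]
contact_force: [0.9, -0.3, -3.1]
grip_width: 0.0134
finger_force: 58.6
```

Emit:
play_rows:
  motion: [0, -0.7, 0, 0, 0, -0.7, 0, 0, 0, -0.7, 0, 0, 0, -0.7, 0, 0, 0, -0.6, 0, 0, 0, -0.5, 0, 0, 0, -0.4, 0, 0, 0, -0.3, 0, 0, 0, -0.2, 0, 0, 0, -0.1, 0, 0, 0, -0.05, 0, 0, 0, 0, 0, 0]

```text
clock: 19.57
eef_pos: [0.5235, -0.2547, 0.2588]
tool_rot: [3.141, -0.0, 3.131]
contact_force: [-1.2, -0.2, -3.0]
grip_width: 0.014
finger_force: 58.6
```

Run:
```python
from h import *
print(env.get_obs()['contact_force'])
P=(.546,-.1965);plan((.575,-.2775),-.01,.046,z=.085);plan((.575,-.2775),-.01,.046,z=.077)
```

```text
[-1.21575357 -0.22487648 -3.00527451]
pos [ 0.5235 -0.2547  0.2588] rot [ 3.141 -0.     3.131] shift units [-0.23 -0.89  2.53]
turn units -0.0
pos [ 0.5235 -0.2547  0.2588] rot [ 3.141 -0.     3.131] shift units [-0.23 -0.89  2.85]
turn units -0.0
```

Emit:
play_rows:
  motion: [-0.12, -0.2, 0, 0, -0.11, -0.3, 0, 0, 0, -0.3, 0, 0, 0, -0.1, 0.1, 0, 0, 0, 0.2, 0, 0, 0, 0.3, 0, 0, 0, 0.3, 0, 0, 0, 0.3, 0, 0, 0, 0.3, 0, 0, 0, 0.3, 0, 0, 0, 0.2, 0, 0, 0, 0.1, 0, 0, 0, 0.1, 0, 0, 0, 0.05, 0, 0, 0, 0.05, 0, 0, 0, 0.05, 0, 0, 0, 0.05, 0, 0, 0, 0.05, 0, 0, 0, 0.05, 0, 0, 0, 0.05, 0]

```text
clock: 21.23
eef_pos: [0.529, -0.2776, 0.195]
tool_rot: [-3.141, 0.0, 3.131]
contact_force: [0.4, 0.0, -2.9]
grip_width: 0.0139
finger_force: 58.7
```

Emit:
play_rows:
  motion: [0, 0, 0.05, 0, 0, 0, 0.05, 0, 0, 0, 0.05, 0, 0, 0, 0.05, 0, 0, 0, 0.05, 0, 0, 0, 0.05, 0, 0, 0, 0, 0, 0, 0, 0, 0, 0, 0, 0, 0]

```text
clock: 21.98
eef_pos: [0.529, -0.2776, 0.1876]
tool_rot: [-3.142, 0.0, 3.131]
contact_force: [0.4, 0.7, -1.1]
grip_width: 0.0137
finger_force: 58.7
```

Run:
```python
from h import *
plan((.575,-.2775),-.01,.046,z=.077);print(env.get_obs()['contact_force'])
q=snap('side','s5.png')
cv2.imwrite('pics/c5.png',cv2.resize(cv2.imread('pics/s5.png')[200:320,220:380],None,fx=4,fy=4,interpolation=cv2.INTER_CUBIC))
```

```text
pos [ 0.529  -0.2776  0.1876] rot [-3.142  0.     3.131] shift units [-0.    0.02  0.  ]
turn units -0.01
[ 0.4305139   0.69421608 -1.10998843]
```

View pics/c5.png

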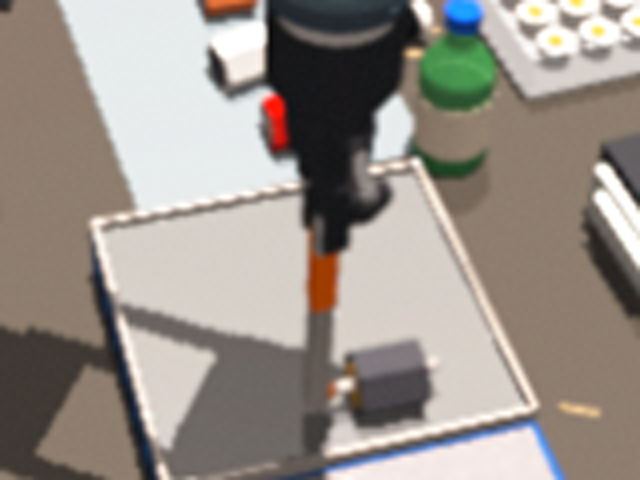

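Force fell from -2.9 to -1.1 N, and a sits on the plate at (390,375) in this crop, inside the rim. I'll retract and rise.

Emit:
play_rows:
  motion: [0.1, 0, 0, 0, 0.2, 0, 0, 0, 0.3, 0, 0, 0, 0.3, 0, 0, 0, 0.3, 0, 0, 0, 0.3, 0, 0, 0, 0.3, 0, 0, 0, 0.3, 0, 0, 0, 0.3, 0, 0, 0, 0.3, 0, 0, 0, 0.3, 0, 0, 0, 0.3, 0, 0, 0, 0.1, 0, -0.3, 0, 0, 0, -0.4, 0, 0, 0, -0.5, 0, 0, 0, -0.5, 0, 0, 0, -0.5, 0, 0, 0, -0.5, 0, 0, 0, -0.2, 0, 0, 0, 0, 0]

```text
clock: 23.7
eef_pos: [0.4448, -0.2774, 0.2622]
tool_rot: [-3.139, 0.003, 3.131]
contact_force: [-0.1, -0.4, -2.4]
grip_width: 0.0138
finger_force: 58.8
```

```bash
cat > look.py <<'E'
from h import *
import sys
def masks(q):
    h=cv2.cvtColor(np.asarray(q['pixels']),cv2.COLOR_RGB2HSV).astype(int);H,S,V=h[...,0],h[...,1],h[...,2]
    return dict(a=(V<150),c=(S>90)&(H>7)&(H<22),d=(S>120)&((H<6)|(H>172)),b=(V>=252)|((S>9)&(S<60))|(V<238))
def find(n,q,p,r=.035):
    w=np.zeros((420,560),np.uint8);h=cv2.convexHull((proj(q,[[p[0]+i*r,p[1]+j*r,.02] for i in(-1,1) for j in(-1,1)])).astype(np.int32));cv2.fillConvexPoly(w,h,1)
    m=(masks(q)[n]&(w>0)).astype(np.uint8)
    k,l,st,_=cv2.connectedComponentsWithStats(m)
    if k<2: print(n,'none');return
    m=l==1+np.argmax(st[1:,4]);x,f=fit(q,m,hexpts,p);print(n,'px',m.sum(),'fit',x.round(4),'err',round(float(f),3))
EXP=dict(c=(.619,.2025,-.05),d=(.619,.026,-.03),b=(.5995,.1075,.22))
if __name__=='__main__':
    q=snap('top','look.png')
    for n in sys.argv[1]: find(n,q,EXP[n])
    print(env.get_obs()['eef_pos'])
E
python3 look.py bcd; python3 -c "
from h import *
plan((.619,.026),-.03,.128)"
```

```text
b px 380 fit [0.5995 0.1062 0.2795] err 0.237
c px 308 fit [ 0.6195  0.2025 -0.0521] err 0.09
d px 291 fit [ 0.6195  0.0256 -0.0189] err 0.119
[ 0.444345   -0.27692125  0.26087387]
pos [ 0.4443 -0.2769  0.2609] rot [-3.140e+00  1.000e-03  3.131e+00] shift units [-1.73 12.3   5.16]
turn units 0.22
```

View pics/look.png

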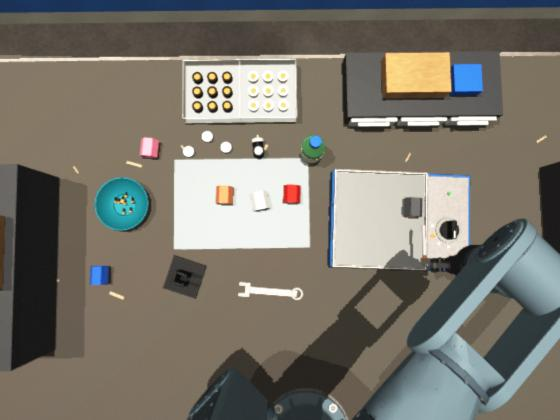

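Coupling a is inside the rim at (414,207), and the other three have not moved. Next is d.

Emit:
play_rows:
  motion: [0, 0.2, 0, 0, 0, 0.5, 0, 0, 0, 0.8, 0, 0, 0, 0.9, 0, 0, 0, 0.9, 0, 0, 0, 0.9, 0, 0, 0, 0.9, 0, 0, 0, 0.9, 0, 0, 0, 0.9, 0, 0, 0, 0.9, 0, 0, 0, 0.9, 0, 0, 0, 0.9, 0, 0, -0.3, 0.9, 0, 0, -0.3, 0.8, 0, 0.2, -0.3, 0.5, 0, 0, -0.3, 0.3, 0, 0, -0.3, 0.2, 0, 0, -0.2, 0, 0.2, 0, 0, 0, 0.4, 0, 0, 0, 0.4, 0]

```text
clock: 25.42
eef_pos: [0.4901, 0.0293, 0.2338]
tool_rot: [-3.141, -0.001, 3.113]
contact_force: [-0.4, -0.2, -1.5]
grip_width: 0.0139
finger_force: 58.8
```

Emit:
play_rows:
  motion: [0, 0, 0.4, 0, 0, 0, 0.4, 0, 0, 0, 0.4, 0, 0, 0, 0.4, 0, 0, 0, 0.4, 0, 0, 0, 0.4, 0, 0, 0, 0.4, 0, 0, 0, 0.4, 0, 0, 0, 0.4, 0, 0, 0, 0.3, 0, 0, 0, 0.2, 0, 0, 0, 0, 0]

```text
clock: 26.42
eef_pos: [0.4894, 0.03, 0.1312]
tool_rot: [3.141, -0.002, 3.113]
contact_force: [-0.9, 0.3, -2.3]
grip_width: 0.014
finger_force: 58.8
```

Run:
```python
from h import *
plan((.619,.026),-.03,.128);plan((.619,.026),-.03,.046)
from look import *
find('d',snap('top'),EXP['d']);find('d',snap('side','s6.png'),EXP['d'])
```

```text
pos [0.4894 0.03   0.1312] rot [ 3.141e+00 -2.000e-03  3.113e+00] shift units [-0.07 -0.01 -0.01]
turn units 0.02
pos [0.4894 0.03   0.1312] rot [ 3.141e+00 -2.000e-03  3.113e+00] shift units [-3.35 -0.01 -0.02]
turn units 0.02
d px 291 fit [ 0.6195  0.0256 -0.0189] err 0.119
d px 194 fit [ 0.6224  0.0256 -0.1737] err 0.159
```

Emit:
play_rows:
  motion: [-0.3, 0, 0, 0, -0.3, 0, 0, 0, -0.3, 0, 0, 0, -0.3, 0, 0, 0, -0.3, 0, 0, 0, -0.3, 0, 0, 0, -0.3, 0, 0, 0, -0.3, 0, 0, 0, -0.3, 0, 0, 0, -0.3, 0, 0, 0, -0.35, 0, 0, 0, 0, 0, 0, 0, 0, 0, 0, 0]

```text
clock: 27.6
eef_pos: [0.5742, 0.0275, 0.1324]
tool_rot: [-3.142, -0.0, 3.113]
contact_force: [0.3, 0.0, -1.9]
grip_width: 0.0137
finger_force: 58.8
```

Emit:
play_rows:
  motion: [0, 0, -0.1, 0, 0, 0, -0.1, 0, 0, 0, -0.1, 0, 0, 0, -0.1, 0, 0, 0, -0.1, 0, 0, 0, -0.1, 0, 0, 0, -0.2, 0, 0, 0, -0.3, 0, 0, 0, -0.4, 0, 0, 0, -0.4, 0, 0, 0, -0.4, 0, 0, 0, -0.5, 0, 0, 0, -0.5, 0, 0, 0, -0.5, 0, 0, 0, -0.5, 0, 0, 0, -0.4, 0, 0, 0, -0.3, 0, 0, 0, -0.1, 0, 0, 0, 0, 0]

```text
clock: 29.18
eef_pos: [0.5743, 0.0275, 0.2608]
tool_rot: [-3.141, 0.001, 3.113]
contact_force: [-0.1, -0.2, -3.2]
grip_width: 0.0134
finger_force: 58.7
```

Run:
```python
from h import *
print(env.get_obs()['contact_force'])
plan((.575,-.2235),-.01,.046,z=.077)
from look import *
q=snap('top');[find(n,q,EXP[n]) for n in'bcd']
```

```text
[-0.11077886 -0.19126532 -3.18228359]
pos [0.5743 0.0275 0.2608] rot [-3.141e+00  1.000e-03  3.113e+00] shift units [  1.53 -10.07   2.93]
turn units -0.21
b px 554 fit [0.6046 0.0981 0.1702] err 0.434
c px 308 fit [ 0.6195  0.2025 -0.0521] err 0.09
d none
```

d is lifted. I'll carry it to the plate and lower it.

Emit:
play_rows:
  motion: [0.1, -0.1, 0, 0, 0.1, -0.2, 0, 0, 0.1, -0.4, 0, 0, 0.1, -0.6, 0, 0, 0.1, -0.7, 0, 0, 0.1, -0.8, 0, 0, 0.1, -0.8, 0, 0, 0.1, -0.8, 0, 0, 0.1, -0.8, 0, 0, 0.1, -0.8, 0, 0, 0.1, -0.8, 0, 0, 0.1, -0.8, 0, 0, 0.1, -0.7, 0, 0, 0.1, -0.6, 0, -0.1, 0.1, -0.5, 0, -0.1, 0, -0.3, 0, 0, 0, -0.2, 0, 0, 0, -0.1, 0, 0, 0, 0, 0, 0, 0, 0, 0, 0]

```text
clock: 30.9
eef_pos: [0.5298, -0.2209, 0.2599]
tool_rot: [3.141, -0.0, 3.131]
contact_force: [0.4, 0.0, -2.4]
grip_width: 0.0134
finger_force: 58.7
```

Emit:
play_rows:
  motion: [0, 0, 0.1, 0, 0, 0, 0.2, 0, 0, 0, 0.3, 0, 0, 0, 0.3, 0, 0, 0, 0.3, 0, 0, 0, 0.3, 0, 0, 0, 0.3, 0, 0, 0, 0.2, 0, 0, 0, 0.1, 0, 0, 0, 0.1, 0, 0, 0, 0.1, 0, 0, 0, 0.05, 0, 0, 0, 0.05, 0, 0, 0, 0.05, 0, 0, 0, 0.05, 0, 0, 0, 0.05, 0, 0, 0, 0.05, 0, 0, 0, 0.05, 0]

```text
clock: 32.4
eef_pos: [0.5298, -0.2214, 0.1938]
tool_rot: [-3.141, 0.0, 3.131]
contact_force: [0.0, 0.8, -1.4]
grip_width: 0.0134
finger_force: 58.8
```

Run:
```python
from h import *
print(env.get_obs()['contact_force'])
plan((.575,-.2235),-.01,.046,z=.077)
```

```text
[ 0.03014175  0.8262414  -1.36374031]
pos [ 0.5298 -0.2214  0.1938] rot [-3.141  0.     3.131] shift units [ 0.03 -0.07  0.25]
turn units -0.01
```

Emit:
play_rows:
  motion: [0, 0, 0.05, 0, 0, 0, 0.05, 0, 0, 0, 0.05, 0, 0, 0, 0.05, 0, 0, 0, 0.05, 0, 0, 0, 0, 0, 0, 0, 0, 0, 0, 0, 0, 0]

```text
clock: 33.07
eef_pos: [0.5298, -0.2214, 0.1876]
tool_rot: [-3.141, 0.0, 3.131]
contact_force: [1.0, 0.4, -1.7]
grip_width: 0.014
finger_force: 58.8
```

Emit:
play_rows:
  motion: [0.1, 0, 0, 0, 0.2, 0, 0, 0, 0.3, 0, 0, 0, 0.3, 0, 0, 0, 0.3, 0, 0, 0, 0.3, 0, 0, 0, 0.3, 0, 0, 0, 0.3, 0, 0, 0, 0.3, 0, 0, 0, 0.3, 0, 0, 0, 0.3, 0, 0, 0, 0.3, 0, 0, 0, 0.1, 0, -0.3, 0, 0, 0, -0.4, 0, 0, 0, -0.5, 0, 0, 0, -0.5, 0, 0, 0, -0.5, 0, 0, 0, -0.5, 0, 0, 0, -0.2, 0, 0, 0, 0, 0]

```text
clock: 34.73
eef_pos: [0.4459, -0.2212, 0.2624]
tool_rot: [-3.139, 0.003, 3.131]
contact_force: [0.3, -1.0, -1.9]
grip_width: 0.0136
finger_force: 58.8
```

```bash
python3 look.py bc
python3 - <<'E'
from h import *
plan((.5995,.1075),.23,.128)
im=cv2.imread('pics/look.png');snap('side','s7.png');b=cv2.imread('pics/s7.png')
o=np.zeros((400,800,3),np.uint8);o[:360,:400]=cv2.resize(im[180:280,240:440][:90,90:190],(400,360),interpolation=cv2.INTER_CUBIC)
o[:400,400:]=cv2.resize(b[200:320,240:360],(400,400),interpolation=cv2.INTER_CUBIC);cv2.imwrite('pics/c7.png',o)
E
```

```text
b px 377 fit [0.5995 0.1062 0.2795] err 0.24
c px 308 fit [ 0.6195  0.2025 -0.0521] err 0.09
[ 0.44532859 -0.22078356  0.26108241]
pos [ 0.4453 -0.2208  0.2611] rot [-3.140e+00  2.000e-03  3.131e+00] shift units [-1.04 11.98  5.17]
turn units -2.76
```

View pics/c7.png

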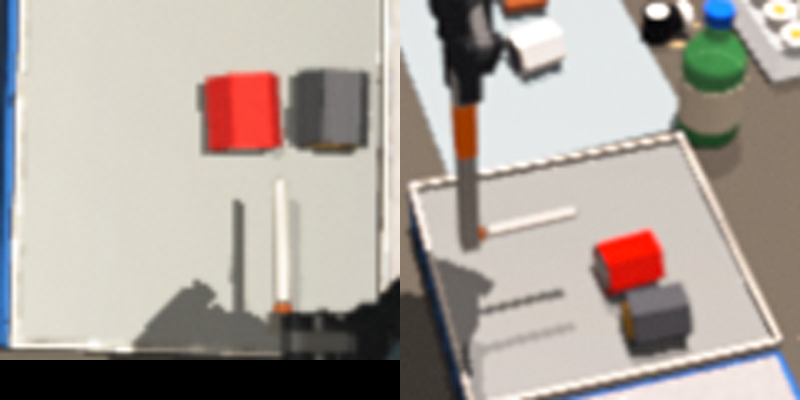

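d and a lie flat side by side inside the rim. Next is b, at yaw 0.23.

Emit:
play_rows:
  motion: [0, 0.2, 0, 0, 0, 0.5, 0, 0, 0, 0.8, 0, 0, 0, 0.9, 0, 0, 0, 0.9, 0, 0, 0, 0.9, 0, 0, 0, 0.9, 0, 0, 0, 0.9, 0, 0, 0, 0.9, 0, 0, 0, 0.9, 0, 0, -0.1, 0.9, 0, 0, -0.2, 0.9, 0, 0, -0.2, 0.9, 0, 0, -0.2, 0.7, 0, 0, -0.2, 0.5, 0, 0, -0.14, 0.28, 0, -0.5, 0, 0, 0, -0.7, 0, 0, 0, -0.7, 0, 0, 0, -0.6, 0, 0, 0.2, -0.26]

```text
clock: 36.5
eef_pos: [0.4737, 0.0798, 0.2551]
tool_rot: [3.141, 0.0, -2.908]
contact_force: [0.4, 0.2, -1.9]
grip_width: 0.0136
finger_force: 58.8
```

Emit:
play_rows:
  motion: [0, 0, 0.4, 0, 0, 0, 0.4, 0, 0, 0, 0.4, 0, 0, 0, 0.4, 0, 0, 0, 0.4, 0, 0, 0, 0.4, 0, 0, 0, 0.4, 0, 0, 0, 0.4, 0, 0, 0, 0.4, 0, 0, 0, 0.4, 0, 0, 0, 0.4, 0, 0, 0, 0.3, 0, 0, 0, 0.2, 0, 0, 0, 0, 0]

```text
clock: 37.67
eef_pos: [0.4732, 0.0788, 0.1312]
tool_rot: [3.141, -0.002, -2.912]
contact_force: [0.2, 0.1, -1.4]
grip_width: 0.0138
finger_force: 58.8
```

Run:
```python
from h import *
plan((.5995,.1075),.23,.128);plan((.5995,.1075),.23,.046)
snap('top','t8.png');snap('side','s8.png');o=env.get_obs()
a=cv2.imread('pics/t8.png')[160:260,200:300];b=cv2.imread('pics/s8.png')[160:260,220:320]
cv2.imwrite('pics/c8.png',np.hstack([cv2.resize(i,(400,400),interpolation=cv2.INTER_CUBIC) for i in(a,b)]))
```

```text
pos [0.4732 0.0788 0.1312] rot [ 3.141e+00 -2.000e-03 -2.912e+00] shift units [-0.06 -0.04 -0.01]
turn units -0.0
pos [0.4732 0.0788 0.1312] rot [ 3.141e+00 -2.000e-03 -2.912e+00] shift units [-3.34 -0.04 -0.02]
turn units -0.0
```

View pics/c8.png

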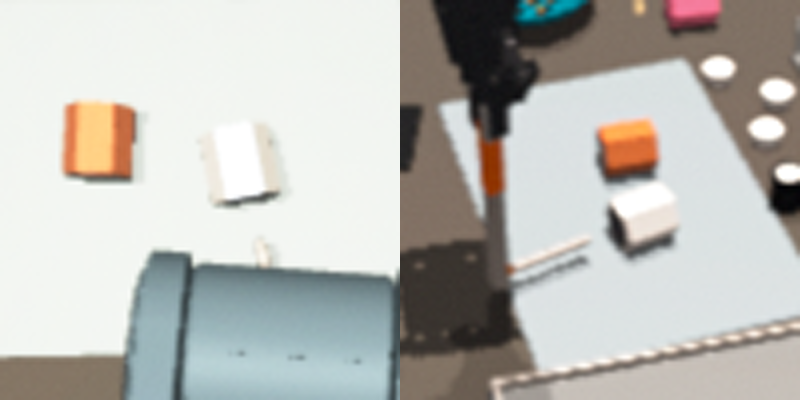

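The tip is about 3 mm to the -y side of b's axis, so I'll correct that and insert.

Emit:
play_rows:
  motion: [0, 0.1, 0, 0, -0.3, 0, 0, 0, -0.3, 0, 0, 0, -0.3, 0, 0, 0, -0.3, 0, 0, 0, -0.3, 0, 0, 0, -0.3, 0, 0, 0, -0.3, 0, 0, 0, -0.3, 0, 0, 0, -0.3, 0, 0, 0, -0.3, 0, 0, 0, -0.35, 0, 0, 0, 0, 0, 0, 0, 0, 0, 0, 0]

```text
clock: 38.93
eef_pos: [0.5553, 0.1004, 0.1324]
tool_rot: [3.142, -0.0, -2.911]
contact_force: [0.1, -0.4, -1.6]
grip_width: 0.0135
finger_force: 58.8
```

Emit:
play_rows:
  motion: [0, 0, -0.1, 0, 0, 0, -0.1, 0, 0, 0, -0.1, 0, 0, 0, -0.1, 0, 0, 0, -0.1, 0, 0, 0, -0.1, 0, 0, 0, -0.2, 0, 0, 0, -0.3, 0, 0, 0, -0.4, 0, 0, 0, -0.4, 0, 0, 0, -0.4, 0, 0, 0, -0.5, 0, 0, 0, -0.5, 0, 0, 0, -0.5, 0, 0, 0, -0.5, 0, 0, 0, -0.4, 0, 0, 0, -0.3, 0, 0, 0, -0.1, 0, 0, 0, 0, 0]

```text
clock: 40.52
eef_pos: [0.5553, 0.1003, 0.2608]
tool_rot: [-3.141, 0.001, -2.912]
contact_force: [0.3, -0.0, -2.4]
grip_width: 0.014
finger_force: 58.7
```

Emit:
play_rows:
  motion: [0, 0, 0, 0.2, 0, 0, 0, 0.4, 0, 0, 0, 0.5, 0, 0, 0, 0.5, 0, 0, 0, 0.5, 0, 0, 0, 0.4, 0, 0, 0, 0.2, 0, 0, 0, 0, 0, 0, 0, 0]

```text
clock: 41.27
eef_pos: [0.5547, 0.1003, 0.2594]
tool_rot: [3.142, -0.001, 3.136]
contact_force: [-0.2, 0.9, -3.3]
grip_width: 0.0139
finger_force: 58.7
```

Run:
```python
from h import *
print(env.get_obs()['contact_force'])
plan((.575,-.1685),-.01,.046,z=.077)
from look import *
q=snap('top');[find(n,q,EXP[n]) for n in'c']
```

```text
[-0.21830386  0.85275701 -3.28378173]
pos [0.5547 0.1003 0.2594] rot [ 3.142e+00 -1.000e-03  3.136e+00] shift units [  0.97 -10.74   2.88]
turn units 0.06
c none
```

Emit:
play_rows:
  motion: [0.07, -0.1, 0, 0, 0.07, -0.2, 0, 0, 0.07, -0.4, 0, 0, 0.07, -0.6, 0, 0, 0.07, -0.8, 0, 0, 0.07, -0.8, 0, 0, 0.07, -0.8, 0, 0, 0.07, -0.8, 0, 0, 0.07, -0.8, 0, 0, 0.07, -0.8, 0, 0, 0.07, -0.8, 0, 0, 0.07, -0.8, 0, 0, 0.07, -0.8, 0, 0, 0.06, -0.8, 0, 0, 0, -0.6, 0, 0, 0, -0.4, 0, 0, 0, -0.2, 0, 0, 0, -0.1, 0, 0, 0, 0, 0, 0, 0, 0, 0, 0]

```text
clock: 42.98
eef_pos: [0.5292, -0.164, 0.26]
tool_rot: [3.141, -0.0, 3.136]
contact_force: [0.7, 0.1, -2.9]
grip_width: 0.0134
finger_force: 58.7
```

Emit:
play_rows:
  motion: [0, 0, 0.1, 0, 0, 0, 0.2, 0, 0, 0, 0.3, 0, 0, 0, 0.3, 0, 0, 0, 0.3, 0, 0, 0, 0.3, 0, 0, 0, 0.3, 0, 0, 0, 0.2, 0, 0, 0, 0.1, 0, 0, 0, 0.1, 0, 0, 0, 0.1, 0, 0, 0, 0.05, 0, 0, 0, 0.05, 0, 0, 0, 0.05, 0, 0, 0, 0.05, 0, 0, 0, 0.05, 0, 0, 0, 0.05, 0, 0, 0, 0.05, 0]

```text
clock: 44.48
eef_pos: [0.5293, -0.1646, 0.1938]
tool_rot: [-3.141, 0.0, 3.136]
contact_force: [1.1, 0.3, -1.1]
grip_width: 0.0136
finger_force: 58.8
```

Run:
```python
from h import *
print(env.get_obs()['contact_force'])
plan((.575,-.1685),-.01,.046,z=.077)
```

```text
[ 1.14939074  0.33252395 -1.05937535]
pos [ 0.5293 -0.1646  0.1938] rot [-3.141  0.     3.136] shift units [ 0.01 -0.14  0.25]
turn units 0.05
```

Emit:
play_rows:
  motion: [0, 0, 0.05, 0, 0, 0, 0.05, 0, 0, 0, 0.05, 0, 0, 0, 0.05, 0, 0, 0, 0.05, 0, 0, 0, 0, 0, 0, 0, 0, 0, 0, 0, 0, 0]

```text
clock: 45.15
eef_pos: [0.5293, -0.1646, 0.1876]
tool_rot: [-3.142, 0.0, 3.136]
contact_force: [0.2, -0.3, -1.9]
grip_width: 0.0139
finger_force: 58.8
```

Emit:
play_rows:
  motion: [0.1, 0, 0, 0, 0.2, 0, 0, 0, 0.3, 0, 0, 0, 0.3, 0, 0, 0, 0.3, 0, 0, 0, 0.3, 0, 0, 0, 0.3, 0, 0, 0, 0.3, 0, 0, 0, 0.3, 0, 0, 0, 0.3, 0, 0, 0, 0.3, 0, 0, 0, 0.3, 0, 0, 0, 0.1, 0, -0.3, 0, 0, 0, -0.4, 0, 0, 0, -0.5, 0, 0, 0, -0.5, 0, 0, 0, -0.5, 0, 0, 0, -0.5, 0, 0, 0, -0.2, 0, 0, 0, 0, 0]

```text
clock: 46.82
eef_pos: [0.4454, -0.1648, 0.2624]
tool_rot: [-3.139, 0.003, 3.136]
contact_force: [0.4, 0.3, -1.7]
grip_width: 0.0137
finger_force: 58.8
```

```bash
python3 look.py c
python3 - <<'E'
from h import *
im=cv2.imread('pics/look.png');cv2.imwrite('pics/c9.png',cv2.resize(im[150:280,170:480],None,fx=2.5,fy=2.5,interpolation=cv2.INTER_CUBIC))
plan((.619,.2025),-.05,.128)
E
```

```text
c px 308 fit [ 0.6195  0.2025 -0.0521] err 0.09
[ 0.44481513 -0.164389    0.26103988]
pos [ 0.4448 -0.1644  0.261 ] rot [-3.140e+00  2.000e-03  3.136e+00] shift units [-1.76 14.95  5.17]
turn units 0.51
```

View pics/c9.png

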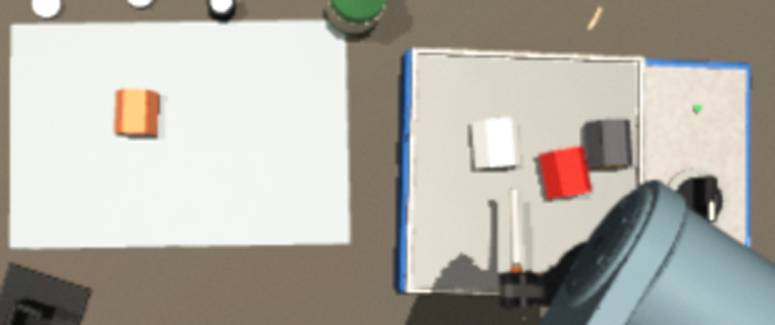

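b is placed. d was knocked a little on the plate, but it still lies flat inside the rim and clear of the next slot. Last is c, still where I measured it.

Emit:
play_rows:
  motion: [0, 0.2, 0, 0, 0, 0.5, 0, 0, 0, 0.8, 0, 0, 0, 1, 0, 0, 0, 1, 0, 0, 0, 1, 0, 0, 0, 1, 0, 0, 0, 1, 0, 0, 0, 1, 0, 0, 0, 1, 0, 0, 0, 1, 0, 0, -0.2, 1, 0, 0, -0.3, 1, 0, 0, -0.3, 1, 0, 0, -0.3, 0.9, 0, 0, -0.3, 0.7, 0, 0, -0.2, 0.5, 0, 0, -0.1, 0.35, 0, 0.2, 0, 0, 0, 0.3, 0, 0, 0.2, 0]

```text
clock: 48.53
eef_pos: [0.4886, 0.2104, 0.2551]
tool_rot: [3.142, 0.0, 3.093]
contact_force: [0.8, -0.3, -0.7]
grip_width: 0.0136
finger_force: 58.8
```

Emit:
play_rows:
  motion: [0, 0, 0.4, 0, 0, 0, 0.4, 0, 0, 0, 0.4, 0, 0, 0, 0.4, 0, 0, 0, 0.4, 0, 0, 0, 0.4, 0, 0, 0, 0.4, 0, 0, 0, 0.4, 0, 0, 0, 0.4, 0, 0, 0, 0.4, 0, 0, 0, 0.4, 0, 0, 0, 0.3, 0, 0, 0, 0.2, 0, 0, 0, 0, 0]

```text
clock: 49.7
eef_pos: [0.488, 0.2093, 0.1311]
tool_rot: [-3.141, -0.002, 3.092]
contact_force: [0.4, 0.6, -1.3]
grip_width: 0.0138
finger_force: 58.8
```

Run:
```python
from h import *
from look import *
find('c',snap('side'),EXP['c'])
plan((.619,.2025),-.05,.128);plan((.619,.2025),-.05,.046)
```

```text
c px 161 fit [ 0.622   0.2042 -0.2468] err 0.152
pos [0.4885 0.2094 0.132 ] rot [-3.141e+00 -1.000e-03  3.092e+00] shift units [-0.11 -0.01  0.02]
turn units 0.01
pos [0.4885 0.2094 0.132 ] rot [-3.141e+00 -1.000e-03  3.092e+00] shift units [-3.39 -0.02  0.01]
turn units 0.01
```

Emit:
play_rows:
  motion: [-0.3, 0, 0, 0, -0.3, 0, 0, 0, -0.3, 0, 0, 0, -0.3, 0, 0, 0, -0.3, 0, 0, 0, -0.3, 0, 0, 0, -0.3, 0, 0, 0, -0.3, 0, 0, 0, -0.3, 0, 0, 0, -0.3, 0, 0, 0, -0.4, 0, 0, 0, 0, 0, 0, 0, 0, 0, 0, 0]

```text
clock: 50.83
eef_pos: [0.5741, 0.2051, 0.1324]
tool_rot: [-3.142, -0.0, 3.092]
contact_force: [-0.2, 0.5, -1.7]
grip_width: 0.0141
finger_force: 58.8
```

Emit:
play_rows:
  motion: [0, 0, -0.1, 0, 0, 0, -0.1, 0, 0, 0, -0.1, 0, 0, 0, -0.1, 0, 0, 0, -0.1, 0, 0, 0, -0.1, 0, 0, 0, -0.2, 0, 0, 0, -0.3, 0, 0, 0, -0.4, 0, 0, 0, -0.4, 0, 0, 0, -0.4, 0, 0, 0, -0.5, 0, 0, 0, -0.5, 0, 0, 0, -0.5, 0, 0, 0, -0.5, 0, 0, 0, -0.4, 0, 0, 0, -0.3, 0, 0, 0, -0.1, 0, 0, 0, 0, 0]

```text
clock: 52.42
eef_pos: [0.5741, 0.2053, 0.2609]
tool_rot: [3.141, 0.001, 3.092]
contact_force: [0.1, 0.0, -2.3]
grip_width: 0.0137
finger_force: 58.7
```

Run:
```python
from h import *
print(env.get_obs()['contact_force'])
plan((.575,-.112),-.01,.046,z=.077)
```

```text
[ 0.10050561  0.04125092 -2.26654436]
pos [0.5741 0.2053 0.2609] rot [3.141e+00 1.000e-03 3.092e+00] shift units [  1.18 -12.75   2.93]
turn units -0.45
```

Emit:
play_rows:
  motion: [0, 0, 0, -0.2, 0, -0.1, 0, -0.2, 0.05, -0.2, 0, -0.05, 0.12, -0.4, 0, 0, 0.12, -0.6, 0, 0, 0.12, -0.8, 0, 0, 0.12, -0.9, 0, 0, 0.12, -0.9, 0, 0, 0.12, -0.9, 0, 0, 0.12, -0.9, 0, 0, 0.12, -0.9, 0, 0, 0.12, -0.9, 0, 0, 0.12, -0.9, 0, 0, 0.12, -0.9, 0, 0, 0.12, -0.9, 0, 0, 0.12, -0.9, 0, 0, 0.06, -0.7, 0, 0, 0, -0.5, 0, 0, 0, -0.3, 0, 0, 0, -0.1, 0, 0]

```text
clock: 54.08
eef_pos: [0.5283, -0.1133, 0.26]
tool_rot: [-3.141, -0.0, 3.13]
contact_force: [-0.9, 0.8, -2.0]
grip_width: 0.0136
finger_force: 58.7
```

Emit:
play_rows:
  motion: [0, 0, 0, 0, 0, 0, 0.1, 0, 0, 0, 0.2, 0, 0, 0, 0.3, 0, 0, 0, 0.3, 0, 0, 0, 0.3, 0, 0, 0, 0.3, 0, 0, 0, 0.3, 0, 0, 0, 0.2, 0, 0, 0, 0.1, 0, 0, 0, 0.1, 0, 0, 0, 0.1, 0, 0, 0, 0.05, 0, 0, 0, 0.05, 0]

```text
clock: 55.25
eef_pos: [0.5289, -0.1119, 0.2002]
tool_rot: [-3.141, 0.0, 3.132]
contact_force: [-0.7, 0.4, -2.1]
grip_width: 0.0138
finger_force: 58.7
```

Run:
```python
from h import *
print(env.get_obs()['contact_force'])
plan((.575,-.112),-.01,.046,z=.077)
```

```text
[-0.72912335  0.41997029 -2.14831562]
pos [ 0.5289 -0.1119  0.2002] rot [-3.141  0.     3.132] shift units [-0.    0.02  0.51]
turn units -0.0
```

Emit:
play_rows:
  motion: [0, 0, 0.05, 0, 0, 0, 0.05, 0, 0, 0, 0.05, 0, 0, 0, 0.05, 0, 0, 0, 0.05, 0, 0, 0, 0.05, 0, 0, 0, 0.05, 0, 0, 0, 0.05, 0, 0, 0, 0.05, 0, 0, 0, 0.05, 0, 0, 0, 0, 0, 0, 0, 0, 0, 0, 0, 0, 0]

```text
clock: 56.33
eef_pos: [0.5288, -0.1119, 0.1876]
tool_rot: [-3.142, 0.0, 3.132]
contact_force: [0.0, -0.1, -2.5]
grip_width: 0.014
finger_force: 58.8
```

Emit:
play_rows:
  motion: [0.1, 0, 0, 0, 0.2, 0, 0, 0, 0.3, 0, 0, 0, 0.3, 0, 0, 0, 0.3, 0, 0, 0, 0.3, 0, 0, 0, 0.3, 0, 0, 0, 0.3, 0, 0, 0, 0.3, 0, 0, 0, 0.3, 0, 0, 0, 0.3, 0, 0, 0, 0.3, 0, 0, 0, 0.1, 0, -0.3, 0, 0, 0, -0.4, 0, 0, 0, -0.5, 0, 0, 0, -0.5, 0, 0, 0, -0.5, 0, 0, 0, -0.5, 0, 0, 0, -0.2, 0, 0, 0, 0, 0]

```text
clock: 58.0
eef_pos: [0.445, -0.1115, 0.2623]
tool_rot: [-3.14, 0.004, 3.132]
contact_force: [-1.0, 0.3, -1.2]
grip_width: 0.0137
finger_force: 58.8
```

Run:
```python
from h import *
from look import masks
s=snap('top','t10.png');q=snap('side','s10.png')
def hp(x,y,t):return hexpts(x,y,t,.055)
for nm,Q in(('top',s),('side',q)):
  M=masks(Q)
  for n,p in dict(a=(.575,-.2775,0.),b=(.575,-.165,0.),c=(.575,-.112,0.),d=(.54,-.22,.2)).items():
    h=proj(Q,boxpts(p[0],p[1],0,.1,.075 if n!='d' else .1,.055,.095)).astype(int);w=np.zeros((420,560),np.uint8);cv2.fillConvexPoly(w,cv2.convexHull(h.astype(np.int32)),1)
    V=np.asarray(Q['pixels']).max(2).astype(int);m=(M[n] if n in'cd' else ((V<120) if n=='a' else V>245))&(w>0)
    k,l,st,_=cv2.connectedComponentsWithStats(m.astype(np.uint8))
    if k>1:
      m=l==1+np.argmax(st[1:,4]);x,f=fit(Q,m,hp,p);print(nm,n,m.sum(),x.round(3),round(float(f),2))
    else: print(nm,n,'none')
o=np.zeros((600,800,3),np.uint8)
im=cv2.imread('pics/t10.png');b=cv2.imread('pics/s10.png')
o[:400,:400]=cv2.resize(im[165:275,325:435],(400,400),interpolation=cv2.INTER_CUBIC);o[:400,400:]=cv2.resize(b[225:335,240:350],(400,400),interpolation=cv2.INTER_CUBIC)
o[400:,:200]=cv2.resize(im[205:255,422:472],(200,200),interpolation=cv2.INTER_CUBIC)
o[400:,200:400]=cv2.resize(b[310:350,288:328],(200,200),interpolation=cv2.INTER_CUBIC);cv2.imwrite('pics/c10.png',o)
e=env.get_obs()
go([.4068,.311,.262],1.246)
```

```text
top a 255 [ 0.573 -0.278  0.029] 0.35
top b 189 [ 0.579 -0.175  0.195] 0.46
top c 367 [ 0.573 -0.112 -0.023] 0.06
top d 327 [ 0.547 -0.234  0.138] 0.12
side a 371 [ 0.572 -0.288 -0.001] 0.34
side b 131 [ 0.586 -0.147 -0.44 ] 0.54
side c 233 [ 0.577 -0.11  -0.078] 0.2
side d 300 [ 0.55  -0.232  0.244] 0.2
pos [ 0.4438 -0.111   0.2601] rot [-3.141  0.     3.132] shift units [ 1.65 16.86 -0.08]
turn units 21.61
```

All four are down on the plate. Now I'll return the hook to its stand.

Emit:
play_rows:
  motion: [0.08, 0.3, 0, 0, 0.08, 0.6, 0, 0, 0.08, 0.9, 0, 0, 0.08, 0.95, 0, 0, 0.08, 0.95, 0, 0, 0.08, 0.95, 0, 0, 0.08, 0.95, 0, 0, 0.08, 0.95, 0, 0, 0.08, 0.95, 0, 0, 0.08, 0.95, 0, 0, 0.08, 0.95, 0, 0, 0.08, 0.95, 0, 0, 0.08, 0.95, 0, 0, 0.08, 0.95, 0, 0, 0.08, 0.95, 0, 0, 0.08, 0.95, 0, 0, 0.08, 0.95, 0, 0, 0.08, 0.8, 0, 0, 0.08, 0.6, 0, 0, 0.08, 0.4, 0, 0]

```text
clock: 59.77
eef_pos: [0.4066, 0.3134, 0.259]
tool_rot: [-3.141, -0.002, 3.133]
contact_force: [0.1, 0.3, -0.9]
grip_width: 0.0135
finger_force: 58.8
```

Emit:
play_rows:
  motion: [0, 0, 0, 1, 0, 0, 0, 1, 0, 0, 0, 1, 0, 0, 0, 1, 0, 0, 0, 1, 0, 0, 0, 1, 0, 0, 0, 1, 0, 0, 0, 1, 0, 0, 0, 1, 0, 0, 0, 1, 0, 0, 0, 1, 0, 0, 0, 1, 0, 0, 0, 1, 0, 0, 0, 1, 0, 0, 0, 1, 0, 0, 0, 1, 0, 0, 0, 1, 0, 0, 0, 1, 0, 0, 0, 1, 0, 0, 0, 1]

```text
clock: 61.43
eef_pos: [0.4073, 0.3116, 0.2593]
tool_rot: [-3.14, 0.001, 1.382]
contact_force: [-0.4, 1.0, -1.4]
grip_width: 0.014
finger_force: 58.8
```

Emit:
play_rows:
  motion: [0, 0, 0, 0.9, 0, 0, 0, 0.7, 0, 0, 0, 0, 0, 0, 0, 0]

```text
clock: 61.77
eef_pos: [0.4075, 0.3117, 0.2595]
tool_rot: [-3.141, 0.001, 1.248]
contact_force: [0.2, -0.1, -1.8]
grip_width: 0.0138
finger_force: 58.8
```

Run:
```python
from h import *
go([.4068,.311,.262],1.246)
```

```text
pos [0.4075 0.3117 0.2595] rot [-3.141e+00  1.000e-03  1.248e+00] shift units [-0.04 -0.02 -0.1 ]
turn units 0.03
```

Emit:
play_rows:
  motion: [-0.04, -0.02, 0.2, 0.03, 0, 0, 0.4, 0, 0, 0, 0.4, 0, 0, 0, 0.4, 0, 0, 0, 0.4, 0, 0, 0, 0.3, 0, 0, 0, 0.15, 0, 0, 0, 0.15, 0, 0, 0, 0.15, 0, 0, 0, 0.15, 0, 0, 0, 0.15, 0, 0, 0, 0.15, 0, 0, 0, 0.15, 0, 0, 0, 0.15, 0, 0, 0, 0, 0, 0, 0, 0, 0]

```text
clock: 63.1
eef_pos: [0.407, 0.3111, 0.1773]
tool_rot: [-3.141, 0.0, 1.244]
contact_force: [-0.1, -0.7, -0.7]
grip_width: 0.014
finger_force: 58.8
```

Run:
```python
from h import *
go([.4068,.311,.1267],1.246);o=env.get_obs();print(o['contact_force'],o['wrist_torque'])
```

```text
pos [0.407  0.3111 0.1773] rot [-3.141  0.     1.244] shift units [-0.   -0.01  2.02]
turn units -0.02
[-0.10557346 -0.73629019 -0.74915787] [ 0.00583811 -0.03424225 -0.02801328]
```

Stem is in the sleeve with no contact. I'll continue down slowly.

Emit:
play_rows:
  motion: [0, 0, 0.2, 0, 0, 0, 0.2, 0, 0, 0, 0.2, 0, 0, 0, 0.2, 0, 0, 0, 0.2, 0, 0, 0, 0.2, 0, 0, 0, 0.2, 0, 0, 0, 0.2, 0, 0, 0, 0.15, 0, 0, 0, 0.1, 0, 0, 0, 0.05, 0, 0, 0, 0.05, 0, 0, 0, 0.03, 0, 0, 0, 0.02, 0, 0, 0, 0, 0, 0, 0, 0, 0]

```text
clock: 64.43
eef_pos: [0.4073, 0.3112, 0.1277]
tool_rot: [3.141, -0.0, 1.244]
contact_force: [-0.1, 0.6, -1.4]
grip_width: 0.0139
finger_force: 58.8
```

Run:
```python
from h import *
go([.4068,.311,.1267],1.246);o=env.get_obs();print(o['contact_force'],o['wrist_torque'])
```

```text
pos [0.4073 0.3112 0.1277] rot [ 3.141 -0.     1.244] shift units [-0.01 -0.02  0.04]
turn units -0.02
[-0.06378291  0.55500286 -1.41765188] [ 0.03591213 -0.05277334 -0.0087517 ]
```

Lower the last ~1 mm until it seats, then release and rise.

Emit:
play_rows:
  motion: [0, 0, 0.02, 0, 0, 0, 0.02, 0, 0, 0, 0.02, 0, 0, 0, 0.01, 0, 0, 0, 0, 0, 0, 0, 0, 0]

```text
clock: 64.93
eef_pos: [0.4079, 0.3115, 0.1267]
tool_rot: [3.14, -0.001, 1.244]
contact_force: [-0.4, 0.2, 4.9]
grip_width: 0.0139
finger_force: 59.6
```

Emit:
play_rows:
  motion: [0, 0, 0, 0, 0, 0, 0, 0, 0, 0, 0, 0, 0, 0, 0, 0, 0, 0, 0, 0, 0, 0, 0, 0, 0, 0, 0, 0, 0, 0, 0, 0, 0, 0, 0, 0, 0, 0, 0, 0]
  hand: 1

```text
clock: 65.77
eef_pos: [0.4072, 0.3111, 0.1258]
tool_rot: [-3.142, -0.0, 1.244]
contact_force: [-0.2, -0.3, -0.7]
grip_width: 0.0855
finger_force: 0.0
```

Emit:
play_rows:
  motion: [0, 0, -0.2, 0, 0, 0, -0.4, 0, 0, 0, -0.5, 0, 0, 0, -0.5, 0, 0, 0, -0.5, 0, 0, 0, -0.5, 0, 0, 0, -0.5, 0, 0, 0, -0.5, 0, 0, 0, -0.5, 0, 0, 0, -0.5, 0, 0, 0, -0.5, 0, 0, 0, -0.5, 0, 0, 0, -0.5, 0, 0, 0, -0.3, 0, 0, 0, 0, 0, 0, 0, 0, 0]

```text
clock: 67.1
eef_pos: [0.4073, 0.3112, 0.2861]
tool_rot: [3.141, -0.001, 1.244]
contact_force: [-0.0, 0.1, 0.2]
grip_width: 0.0857
finger_force: 0.0
```

Run:
```python
from h import *
s=snap('side','s11.png');s0=cv2.imread('pics/side0.png');s1=cv2.imread('pics/s11.png')
def ocent(im):
    h=cv2.cvtColor(im,cv2.COLOR_BGR2HSV)[140:210,190:230].astype(int);m=(h[...,0]<15)&(h[...,1]>170)&(h[...,2]>80);y,x=np.nonzero(m);return m.sum(),x.mean()+190,y.mean()+140,y.min()+140,y.max()+140
print('before',ocent(s0),'after',ocent(s1))
print('diff max',cv2.absdiff(s0,s1)[150:215,195:225].max(2).mean())
# knob: top view
t=snap('top','t11.png');px=np.asarray(t['pixels'])
h=cv2.cvtColor(px,cv2.COLOR_RGB2HSV).astype(int)
m=(h[...,2]<60);w=np.zeros_like(m);w[215:245,432:464]=1;print('black cent',np.argwhere(m&w).mean(0)[::-1],(m&w).sum())
o=(h[...,0]>8)&(h[...,0]<25)&(h[...,1]>120);w[:]=0;w[215:255,425:445]=1;c=np.argwhere(o&w).mean(0)[::-1];print('orange px',c,onz(t,[c],.051))
wd=(h[...,1]<35)&(h[...,2]>215);w[:]=0;w[220:248,440:464]=1;pts=np.argwhere(wd&w);print('white',pts[:,::-1].tolist()[:40])
for n in(.094,.08): print(n,onz(t,[(447.5,230.5),(455,231),(455,237)],n).round(4))
go([.515,-.36,.25])
```

```text
before (np.int64(75), np.float64(207.42666666666668), np.float64(163.58666666666667), np.int64(155), np.int64(171)) after (np.int64(78), np.float64(207.73076923076923), np.float64(163.1153846153846), np.int64(155), np.int64(171))
diff max 11.934871794871794
black cent [448.33488372 229.0744186 ] 215
orange px [432. 235.] [[ 0.50433172 -0.33216773  0.051     ]]
white [[442, 220], [443, 220], [457, 220], [458, 220], [459, 220], [460, 220], [461, 220], [462, 220], [463, 220], [441, 221], [442, 221], [458, 221], [459, 221], [460, 221], [461, 221], [462, 221], [463, 221], [440, 222], [441, 222], [458, 222], [459, 222], [460, 222], [461, 222], [462, 222], [463, 222], [440, 223], [458, 223], [459, 223], [460, 223], [461, 223], [462, 223], [463, 223], [459, 224], [460, 224], [461, 224], [462, 224], [463, 224], [460, 225], [461, 225], [462, 225]]
0.094 [[ 0.5141 -0.3568  0.094 ]
 [ 0.5126 -0.3754  0.094 ]
 [ 0.4978 -0.3747  0.094 ]]
0.08 [[ 0.5145 -0.362   0.08  ]
 [ 0.5129 -0.3808  0.08  ]
 [ 0.498  -0.3801  0.08  ]]
pos [0.4068 0.3109 0.285 ] rot [-3.141e+00  1.000e-03  1.244e+00] shift units [-24.02  12.72   1.41]
```

The hook is home: its position in the side view matches the start to within 0.5 px. Next, move above the knob and look closely.

Emit:
play_rows:
  motion: [0, 0, 0, 1, 0, 0, 0, 1, 0, 0, 0, 1, 0, 0, 0, 1, 0, 0, 0, 1, 0, 0, 0, 1, 0, 0, 0, 1, 0, 0, 0, 1, 0, 0, 0, 1, 0, 0, 0, 1, 0, 0, 0, 1, 0, 0, 0, 1, 0, 0, 0, 1, 0, 0, 0, 1, 0, 0, 0, 0.25, 0, 0, 0, 0]

```text
clock: 68.53
eef_pos: [0.4068, 0.3109, 0.2849]
tool_rot: [3.141, 0.001, 0.001]
contact_force: [-0.1, -0.2, -0.8]
grip_width: 0.0852
finger_force: 0.0
```

Emit:
play_rows:
  motion: [0.15, 0.4, 0, 0, 0.15, 0.8, 0, 0, 0.15, 1, 0, 0, 0.15, 1, 0, 0, 0.15, 1, 0, 0, 0.15, 1, 0, 0, 0.15, 1, 0, 0, 0.15, 1, 0, 0, 0.15, 1, 0, 0, 0.15, 1, 0, 0, 0.15, 1, 0, 0, 0.15, 1, 0, 0, 0.15, 1, 0, 0, 0.15, 1, 0, 0, 0.15, 1, 0, 0, 0.15, 1, 0, 0, 0.15, 1, 0, 0, 0.15, 1, 0, 0, 0.15, 1, 0, 0, 0.15, 1, 0, 0]

```text
clock: 70.2
eef_pos: [0.4819, -0.1708, 0.2856]
tool_rot: [3.141, 0.0, 0.002]
contact_force: [0.8, 0.7, 0.2]
grip_width: 0.0854
finger_force: 0.0
```

Emit:
play_rows:
  motion: [0.15, 1, 0, 0, 0.15, 1, 0, 0, 0.15, 1, 0, 0, 0.15, 1, 0, 0, 0.15, 1, 0, 0, 0.15, 1, 0, 0, 0.15, 1, 0, 0, 0.15, 0.8, 0, 0, 0.1, 0.4, 0, 0, 0, 0, 0, 0, 0, 0, 0, 0]

```text
clock: 71.12
eef_pos: [0.5145, -0.3737, 0.2853]
tool_rot: [-3.14, 0.001, 0.001]
contact_force: [0.5, 1.5, -0.2]
grip_width: 0.0854
finger_force: 0.0
```

Run:
```python
from h import *
go([.5145,-.374,.12],0.)
s=snap('wrist','w12.png');p=proj(s,[[.5145,-.374,.094],[.4915,-.374,.094],[.504,-.332,.05]]);print(p.round(1))
t=snap('top','t12.png')
w=cv2.imread('pics/w12.png');x=int(np.clip(p[0,0]-100,0,360));y=int(np.clip(p[0,1]-100,0,220));print(x,y)
a=cv2.resize(w[y:y+200,x:x+200],(600,600),interpolation=cv2.INTER_CUBIC)
b=cv2.resize(cv2.imread('pics/t10.png')[165:275,325:435],(200,200),interpolation=cv2.INTER_CUBIC)
c=cv2.resize(cv2.imread('pics/s11.png')[225:335,240:350],(200,200),interpolation=cv2.INTER_CUBIC)
d=cv2.resize(cv2.imread('pics/s11.png')[140:220,170:250],(200,200),interpolation=cv2.INTER_CUBIC)
cv2.imwrite('pics/c12.png',np.hstack([a,np.vstack([b,c,d])]))
```

```text
pos [ 0.5145 -0.3737  0.2853] rot [-3.14e+00  1.00e-03  1.00e-03] shift units [0.01 0.02 6.61]
turn units 0.01
[[283.2 170.2]
 [283.1 190.7]
 [248.4 170.7]]
183 70
```

View pics/c12.png

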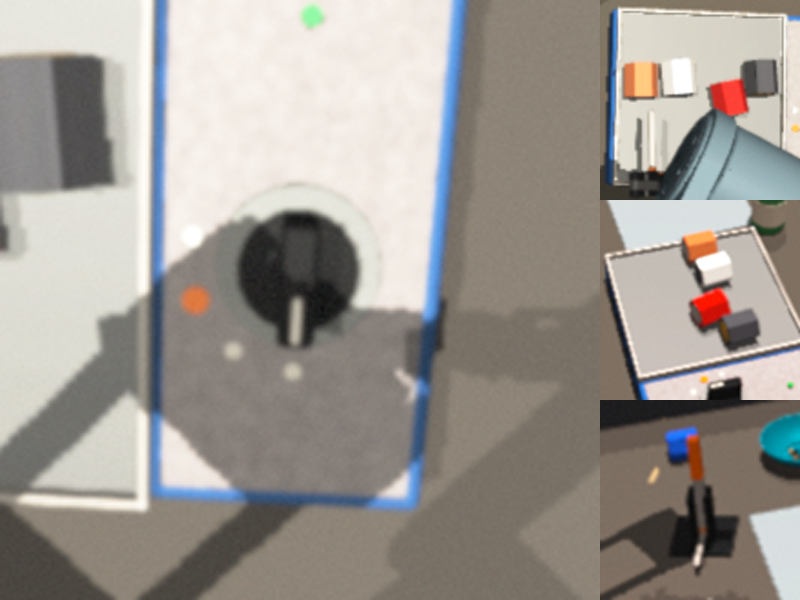

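The last view shows all four couplings flat inside the rim and the hook in its stand. The knob's bar and pointer line point nearly to -x, with the orange dot at (195,300) and the first white dot at (292,371). I'll get the axis from the dot circle.

Run:
```python
from h import *
from scipy.optimize import least_squares
s=snap('wrist')
f=lambda L:np.array([(183+(u+.5)/3-.5,70+(v+.5)/3-.5) for u,v in L])
D=onz(s,f([(292,371),(233,351),(195,300),(192,237)]),.0505)[:,:2]
r=least_squares(lambda p:np.hypot(*(D-p[:2]).T)-p[2],[.515,-.374,.045]).x;v=D-r[:2]
print('dots circle',r.round(4),'angles',np.arctan2(v[:,1],-v[:,0]).round(3))
print('ring',onz(s,f([(307,258)]),.0505).round(4),'bar ends',onz(s,f([(299,222),(295,345)]),.094).round(4),'pointer',onz(s,f([(296,300),(294,345)]),.094).round(4))
```

```text
dots circle [ 0.519  -0.3712  0.0432] angles [0.041 0.643 1.256 1.857]
ring [[ 0.5229 -0.3754  0.0505]] bar ends [[ 0.5436 -0.3722  0.094 ]
 [ 0.4987 -0.3708  0.094 ]] pointer [[ 0.5155 -0.3712  0.094 ]
 [ 0.4987 -0.3705  0.094 ]]
```

Emit:
play_rows:
  motion: [0.22, -0.09, 0, 0.4, 0, 0, 0.3, 0, 0, 0, 0.6, 0, 0, 0, 0.7, 0, 0, 0, 0.7, 0, 0, 0, 0.7, 0, 0, 0, 0.7, 0, 0, 0, 0.6, 0, 0, 0, 0.5, 0, 0, 0, 0.5, 0, 0, 0, 0.5, 0, 0, 0, 0.5, 0, 0, 0, 0.5, 0, 0, 0, 0.4, 0, 0, 0, 0.3, 0, 0, 0, 0, 0, 0, 0, 0, 0]
  hand: 0.45

```text
clock: 72.68
eef_pos: [0.5204, -0.3715, 0.0979]
tool_rot: [-3.141, 0.0, -0.034]
contact_force: [0.9, -0.6, 0.4]
grip_width: 0.0385
finger_force: 0.0
```

Run:
```python
from h import *
go([.520,-.3715,.070],-.035);o=env.get_obs();print(o['contact_force'],o['grip_width'],o['joint_positions'])
```

```text
pos [ 0.5204 -0.3715  0.0979] rot [-3.141  0.    -0.034] shift units [-0.01  0.    1.12]
turn units 0.01
[ 0.86300827 -0.60185605  0.44571169] 0.03847570550592875 [-8.05296952e-01  4.16570435e-01  1.51438371e+00  2.09824873e-05
  1.21135065e+00  7.99943677e-01]
```

Emit:
play_rows:
  motion: [0, 0, 0.2, 0, 0, 0, 0.2, 0, 0, 0, 0.2, 0, 0, 0, 0.2, 0, 0, 0, 0.2, 0, 0, 0, 0.1, 0, 0, 0, 0, 0]

```text
clock: 73.27
eef_pos: [0.52, -0.3711, 0.0697]
tool_rot: [-3.141, 0.001, -0.034]
contact_force: [0.1, -1.2, -0.5]
grip_width: 0.0386
finger_force: 0.0
```

Emit:
play_rows:
  motion: [0, 0, 0, 0, 0, 0, 0, 0, 0, 0, 0, 0, 0, 0, 0, 0, 0, 0, 0, 0, 0, 0, 0, 0, 0, 0, 0, 0, 0, 0, 0, 0, 0, 0, 0, 0, 0, 0, 0, 0]
  hand: 0

```text
clock: 74.1
eef_pos: [0.5205, -0.3716, 0.0708]
tool_rot: [3.142, -0.0, -0.034]
contact_force: [0.5, 0.3, 0.4]
grip_width: -0.0
finger_force: 0.0
```

The fingers closed on nothing. I have no picture views left, so I'll check numerically.

Run:
```python
from h import *
o=env.get_obs();print({k:np.round(v,4) for k,v in o.items()})
q=snap('side','s13.png');b0=cv2.imread('pics/s11.png')
tri=lambda A,ua,B,ub:(lambda ca,da,cb,db:(lambda k:((ca+k[0]*da)+(cb+k[1]*db))/2)(np.linalg.lstsq(np.c_[da,-db],cb-ca,rcond=None)[0]))(*[x if i%2==0 else x[0] for i,x in enumerate(ray(A,[ua])+ray(B,[ub]))])
p=proj(q,[[.52,-.3715,.094],[.497,-.3705,.094],[.543,-.3725,.094],[.52,-.3715,.05]]);print(p.round(1))
for nm,im in(('before',b0),('now',cv2.imread('pics/s13.png'))):
    g=cv2.cvtColor(im,cv2.COLOR_BGR2GRAY)[312:350,285:333];print(nm)
    for r in g: print(''.join(' .:-=+*#%@'[9-min(9,v//26)] for v in r))
```

```text
{'clock': np.float64(74.1), 'joint_positions': array([-0.8053,  0.4488,  1.5297, -0.    ,  1.163 ,  0.8   ]), 'joint_velocities': array([ 0.0003, -0.0013,  0.0021, -0.0006, -0.0018, -0.0011]), 'joint_efforts': array([ 4.00000e-03, -5.43394e+01, -3.18582e+01,  3.00000e-04,
        6.00000e-04,  0.00000e+00]), 'eef_pos': array([ 0.5205, -0.3716,  0.0708]), 'tool_rot': array([ 3.1416, -0.    , -0.0345]), 'contact_force': array([0.5485, 0.3202, 0.3748]), 'wrist_torque': array([-0.0255,  0.0638, -0.0129]), 'finger_force': np.float64(0.0), 'grip_width': np.float64(-0.0)}
[[308.8 324.7]
 [299.5 326.8]
 [317.9 322.5]
 [307.9 335. ]]
before
::::::::::::::.....   .:--=+**********++=--::...
::::::::::....   .:---=+*********++==--::.......
:::::.....   .:--=+*********+++==-::............
.....   .:---=+***#*****++==--::................
.   .:--=+*******#**++==-::.....................
:---=+*********++==--::.........................
+**********++=--::..............................
******++==--:.......    ........................
*++==--::...........    ........................
=--:...............
[... 2567 characters left out ...]
....         .
+++++++++++++*%@@@@@@@@@@@@@@@@%+:....          
++++++=++++++*#%@@@@@@@@@@@@@@@#=.....   ...    
++++=--=++++++#%@@@@@@@@@@@@@@@*-.....    .     
+++==---++++++*#%@@@@@@@@@@@@@%+:....      .....
++++=--=++++++*##%%@@@@@@@@@@%+:.....     ......
+++++==+++++++**##%%%@@@@@@%%*-......   ........
+++++++++++++***####%%%%%%%##=:..::...   ...  ..
++++++++++++++**############*-..::....         .
++++++++++++++***###########*-:::...            
+++++++++++++++**###########*=-:...             
++++++++++++++++**##########*-:.. .             
*+++++++++++++++****########*-:...   .          
***++++++++++++****#*#######*=::.... ..         
##****+++++++++**##*#####*##*-::::..       .....
```

Run:
```python
from h import *
s=snap('wrist','w13.png');print(proj(s,[[.52,-.3715,.094],[.497,-.3705,.094],[.543,-.3725,.094],[.52,-.3715,.07],[.52,-.36,.07],[.52,-.40,.05]]).round(0))
g=cv2.imread('pics/w13.png');g=cv2.cvtColor(g,cv2.COLOR_BGR2GRAY)[100:420:5,160:410:3]
for r in g: print(''.join(' .:-=+*#%@'[9-min(9,int(v)//20)] for v in r))
```

```text
[[283. 266.]
 [282. 305.]
 [283. 223.]
 [283. 245.]
 [262. 246.]
 [329. 230.]]
      =+=-.                                                                :-=------
      =+=-.                                                               .:-=------
      -+=-.                                                               ::==------
      -+=-:                                                               ::==------
      :+=-:                                                               :-==------
.     .+=--                                                               :-=-------
       ++--                                                               :-=-------
       ++-=                                                              .:-=-------
.      ++--                                                              ::==-------
.      =+--                                                              ::==-------
.      =+--.                                                             :-=--------
.      =+=-.                                                             :-=--------
 
[... 3718 characters left out ...]
%%%%%%%%%%%+==#%####
%%%**%%%%%%%%%%%%%%%%%%%%%%%%%%%%%%%%%%+===+%%%%%%%%%%%%%%%%%%%%%%%%%%%%%%%%%*=+%%%#
%%#%%%%%%%%%%%%%%%%%%%%%%%%%%%%%%%%%%%#====+%%%%%%%%%%%%%%%%%%%%%%%%%%%%%%%%%%%##%%#
%%%%%%%%%%%%%%%%%%%%%%%%%%%%%%%%%%%%%%#+===+%%%%%%%%%%%%%%%%%%%%%%%%%%%%%%%%%%%%%%%%
%%%%%%%%%%%%%%%%%%%%%%%%%%%%%%%%%%%%%%%%%%%%%%%%%%%%%%%%%%%%%%%%%%%%%%%%%%%%%%%%%%%%
%%%%%%%%%%%%%%%%%%%%%%%%%%%%%%%%%%%%%%%%%%%%%%%%%%%%%%%%%%%%%%%%%%%%%%%%%%%%%%%%%%%%
%%%%%%%%%%%%%%%%%%%%%%%%%%%%%%%%%%%%%%%%%%%%%%%%%%%%%%%%%%%%%%%%%%%%%%%%%%%%%%%%%%%%
%%%%%%%%%%%%%%%%%%%%%%%%%%%%%%%%%%%%%%%%%%%%%%%%%%%%%%%%%%%%%%%%%%%%%%%%%%%%%%%%%%%%
%%%%%%%%%%%%%%%%%%%%%%%%%%%%%%%%%%%%%%%%%%%%%%%%%%%%%%%%%%%%%%%%%%%%%%%%%%%%%%%%%%%%
```

Fingers straddle the bar's location, yet they read fully shut, so I may be gripping too high. I'll reopen, go a few mm lower and close again.

Emit:
play_rows:
  motion: [0, 0, 0, 0, 0, 0, 0, 0, 0, 0, 0, 0, 0, 0, 0, 0, 0, 0, 0, 0, 0, 0, 0, 0, 0, 0, 0.05, 0, 0, 0, 0.05, 0, 0, 0, 0.04, 0, 0, 0, 0, 0, 0, 0, 0, 0]
  hand: 0.45

```text
clock: 75.12
eef_pos: [0.5204, -0.3715, 0.0671]
tool_rot: [-3.141, 0.0, -0.034]
contact_force: [-0.1, 0.2, 0.1]
grip_width: 0.0387
finger_force: 0.0
```

Run:
```python
from h import *
s=snap('wrist','w14.png');o=env.get_obs();print(o['eef_pos'],o['contact_force'],o['grip_width'])
g=cv2.imread('pics/w14.png');g=cv2.cvtColor(g,cv2.COLOR_BGR2GRAY)[200:340:4,190:380:2]
for r in g: print(''.join('@%#*+=-:. '[min(9,int(v)//12)] for v in r))
```

```text
[ 0.52046115 -0.37156253  0.06722284] [ 0.77516533  0.22490947 -0.21879678] 0.038599472327466015
                                                                                               
                                        .:-=+******-                                           
  .                                 .:=####*########*####-.                                    
 -=                               :+##**###%%%%%##%%#%######*-                                 
+++.                            :*#**#####%%%%%%#%%##%%%%#%%#%#.                               
=++.                           +#**#######%##%#%%%%%%%%%##%%%###+                              
=++:                         :*#**########%#%#%%%%%%%#%%%####%####=.                           
-++-                         +#########*#####%%######%%%#%#%%%#####=:.          .:::          .
-=+-                        -########%#################%#%#%%######*---:.      ::::::::::.:===:
-=+=                       .*####%##%##%%#######*######%###%#%%%#%##-::::    .:::::::::::-=++=.
-++-                       -*##%#%%##%%%%##
[... 1656 characters left out ...]
-*##%####-....:-+######+.   
.*###########+:..-#####%#:                                      ::::+#%####*: .-*###########*=.
##############*:.-######+                                     .:::::-######+:.-*###############
###*****################-                                   .:::::::-*###########%#############
#######################=                                   .:::::::::=#%%#################%####
#######################                                 ..:::::::::::-########################*
###############%######*                                 .::::::::::::-+#######################*
########*#####%##%###%-                              .::::::::::::::::=#%######################
```

The fingers do straddle the bar, but their tips look higher than the reported TCP. I'll lower a few mm at a time, watching the force, and then close.

Emit:
play_rows:
  motion: [0, 0, 0.05, 0, 0, 0, 0.05, 0, 0, 0, 0.05, 0, 0, 0, 0.05, 0, 0, 0, 0.05, 0, 0, 0, 0.05, 0, 0, 0, 0, 0, 0, 0, 0, 0]

```text
clock: 75.83
eef_pos: [0.5204, -0.3715, 0.0597]
tool_rot: [-3.141, 0.0, -0.034]
contact_force: [0.3, -0.1, 0.3]
grip_width: 0.0386
finger_force: 0.0
```

Emit:
play_rows:
  motion: [0, 0, 0, 0, 0, 0, 0, 0, 0, 0, 0, 0, 0, 0, 0, 0, 0, 0, 0, 0, 0, 0, 0, 0]
  hand: 0

```text
clock: 76.33
eef_pos: [0.5205, -0.3716, 0.0598]
tool_rot: [3.142, -0.0, -0.034]
contact_force: [-0.4, 0.8, -0.2]
grip_width: 0.0002
finger_force: 0.0
```

Run:
```python
from h import *
s=snap('wrist','w15.png');o=env.get_obs();print(o['eef_pos'],o['contact_force'],o['grip_width'],o['finger_force'])
g=cv2.imread('pics/w15.png');g=cv2.cvtColor(g,cv2.COLOR_BGR2GRAY)[232:320:4,230:340:2]
for r in g: print(''.join('@%#*+=-:. '[min(9,int(v)//16)] for v in r))
```

```text
[ 0.52048263 -0.37159312  0.05980075] [ 0.35363719 -0.37082732  0.13453487] -0.0001418643425751938 0.0
::::::::+####%%#%##%%%%%%%%%%%%%%%%%%%%%%%%##%%*=--    
:::::::-###%#%#%#%%##%%%%%%%%%%%%%%%%%%%%%@%%%%#+=====-
:::::::+###%%%##%##%%%%%##%%#%%%%%%%%%%%%%%%%%%%*======
::::::-#%#%%%%%%%%%%%%%#%%%#%%%%%%%%%%%%%%%@%%%%%+=====
::::::=#%%%%%%%%%%%%%%%####%%%%#%%%%%%%%%%%%%%%%%+=====
::::::-*%%%%%%%%%%%%%%%##%%%%####%%%%%%%%%%%@%%%#+=====
:::::::+#%%%%%%%%%%%%%#%%#%#%%#%%%%%%%%%%%%%%%%%*======
:::::::=#%%%%%%%%%%%#####%%%%#####%%%%%%%%%%%%%%+======
::.:::::=#%%%%@%%%%=----=#%%*----=*%%%%%%%%%%%%+=======
..:::::::-#%%%%%%%#=----=#%%*---=-+%%%%%%%%%@#+========
:.::::::::-*%%%%%%*=----=#%%*=----=#%%#%%%%%#==========
:::::::::::=##%#%%*-----=#%%*=----=#%##%%%*+===========
::::::.:::-##%##%%+-----=#%%*=----=*%%%#%%*-----=======
:::.::::.:=###%###+----==#%%*=--=-=*###%%##-:::::======
::::::...:*%#%%%##=--=-=+%%%*=----=*%%%%%##=:::::--====
::...     *##%%###=--=--+#%%#==---=+%%%%#%%+:::::::====
::::.    .#%%#%%%*=-----+#%%#=-----=#%%%%###-:::::::===
::::::..:+#%##%%#*=--=-=+#%%#=-----=#%#%%%%#=::.:::-===
::::::::-#%%#%%##+=----=+%%%#=---=-=##%%%##%*:::-======
::::::::+#%%##%%%%%#*=--=#%%#=-=+##%%#%%#%%%#-:-=======
::::::-#%#%%%%%%%%%%%##=+##%*=+#%%%%%##%%%#%###========
:::::-*#######%%%%%%#%%%#%%%##%#%%%#%%%#%#%%%##*=======
```

Run:
```python
from h import *
s=snap('wrist');T=env.get_obs()['eef_pos']
for dx in(0,.011):
    print(dx,[(h,proj(s,T+[dx,0,h])[0].round(0).tolist()) for h in(0,.01,.02,.03,.04,.05)])
q=snap('side','s16.png');H=np.array([.529,-.2776,.077])
print('grip z ends / TCP', proj(q,[H+[0,0,.09],H+[0,0,.155],H+[0,0,.1105],H+[0,0,.1292]]).round(1),'observed orange 258..278 at u~300')
print('tcp side now',proj(q,[T,T+[0,0,.02],T+[0,0,.04],T+[0,0,.054]]).round(1),'bar top',proj(q,[[.52,-.3715,.094],[.497,-.3785,.094],[.543,-.3785,.094]]).round(1))
for b in (10,20,35,50):
    g=cv2.cvtColor(cv2.imread('pics/s16.png'),cv2.COLOR_BGR2GRAY)
g=g[270:345,280:345]
for r in g[::1]: print(''.join('@%#*+=-:. '[min(9,int(v)//12)] for v in r))
```

```text
0 [(0, [283.0, 245.0]), (0.01, [283.0, 253.0]), (0.02, [283.0, 262.0]), (0.03, [283.0, 272.0]), (0.04, [283.0, 282.0]), (0.05, [283.0, 295.0])]
0.011 [(0, [282.0, 227.0]), (0.01, [282.0, 234.0]), (0.02, [282.0, 242.0]), (0.03, [282.0, 251.0]), (0.04, [282.0, 261.0]), (0.05, [282.0, 272.0])]
grip z ends / TCP [[299.9 275. ]
 [300.8 256.6]
 [300.2 269.4]
 [300.5 264.1]] observed orange 258..278 at u~300
tcp side now [[308.3 332.7]
 [308.7 328. ]
 [309.1 323.2]
 [309.4 319.8]] bar top [[308.8 324.7]
 [300.7 329.6]
 [318.9 324.5]]
              =++++++++++++++=+=======+==++++++++==:             
              :*+++++++++=+++=+++==+++=+===++++++=-.             
               ++++++++++++++=+==++=++=+===++++==-:              
               -*+++++++++++++++=++=+====++++++=-:..             
               .+*++++++++++===+=+===+=+++++++=-: .:             
                +*+++=++++++=+=========+==+++=-: .-:             
                =**+++==+==++=++++==++====++==-..:=:             
                -#**+++========+====+=+========--=-              
                +#****+++===+==========
[... 3651 characters left out ...]
     
                 .-#%%%%%%%%%%%%%%%%%:                           
                  -*%%%%%%%%%%%%%%%%%.                           
                  :+%%%%%%%%%%%%%%%%#.                           
                  .=#%%%%%%%%%%%%%%%*                            
                  .-*%%%%%%%%%%%%%%%-                            
                   :=*%%%%%%%%%%%%%+                             
                   :-+*#%%%%%%%%%%*.                             
                .. .-==+##%%%%%%#*-                              
                 ...:--=++******+-                               
                  ..:----========:                               
                   .:-------------
```

From the side-view evidence, including how much of the grip stayed visible earlier, the real fingertips end about 25–30 mm above the reported TCP. I'll open and descend further in small steps, watching the force.

Emit:
play_rows:
  motion: [0, 0, 0, 0, 0, 0, 0, 0, 0, 0, 0, 0, 0, 0, 0, 0, 0, 0, 0, 0, 0, 0, 0, 0, 0, 0, 0.05, 0, 0, 0, 0.05, 0, 0, 0, 0.05, 0, 0, 0, 0.05, 0, 0, 0, 0.05, 0, 0, 0, 0, 0]
  hand: 0.45

```text
clock: 77.48
eef_pos: [0.5202, -0.3714, 0.0531]
tool_rot: [-3.141, 0.001, -0.034]
contact_force: [1.2, -0.6, -0.0]
grip_width: 0.0385
finger_force: 0.0
```

Emit:
play_rows:
  motion: [0, 0, 0.04, 0, 0, 0, 0.04, 0, 0, 0, 0.04, 0, 0, 0, 0.04, 0, 0, 0, 0.04, 0, 0, 0, 0, 0]

```text
clock: 77.98
eef_pos: [0.5204, -0.3715, 0.0483]
tool_rot: [-3.141, 0.0, -0.034]
contact_force: [0.1, 0.5, 1.0]
grip_width: 0.0383
finger_force: 0.0
```

Emit:
play_rows:
  motion: [0, 0, 0, 0, 0, 0, 0, 0, 0, 0, 0, 0, 0, 0, 0, 0, 0, 0, 0, 0, 0, 0, 0, 0]
  hand: 0

```text
clock: 78.48
eef_pos: [0.5206, -0.3727, 0.049]
tool_rot: [3.14, -0.001, -0.035]
contact_force: [-0.7, -5.7, 0.3]
grip_width: 0.0118
finger_force: 60.6
```

It's gripped now (11.8 mm reading, 60 N). I'll turn 1.2 rad clockwise.

Emit:
play_rows:
  motion: [0, 0, 0, 0.3, 0, 0, 0, 0.6, 0, 0, 0, 0.8, 0, 0, 0, 0.8, 0, 0, 0, 0.8, 0, 0, 0, 0.8, 0, 0, 0, 0.8, 0, 0, 0, 0.8, 0, 0, 0, 0.8, 0, 0, 0, 0.8, 0, 0, 0, 0.8, 0, 0, 0, 0.8, 0, 0, 0, 0.8, 0, 0, 0, 0.8, 0, 0, 0, 0.8, 0, 0, 0, 0.8, 0, 0, 0, 0.8, 0, 0, 0, 0.8, 0, 0, 0, 0.05, 0, 0, 0, 0]

```text
clock: 80.15
eef_pos: [0.5198, -0.3741, 0.049]
tool_rot: [3.14, -0.003, -1.235]
contact_force: [-3.8, -11.2, -1.2]
grip_width: 0.0118
finger_force: 60.5
```

Run:
```python
from h import *
o=env.get_obs();print({k:np.round(v,4) for k,v in o.items()})
```

```text
{'clock': np.float64(80.15), 'joint_positions': array([-0.8072,  0.4773,  1.5388, -0.0032,  1.1232,  2.0004]), 'joint_velocities': array([ 0.0009,  0.0003,  0.0019,  0.0012,  0.0025, -0.0147]), 'joint_efforts': array([  6.2954, -54.2943, -28.7212,   2.535 ,   1.381 ,   0.1642]), 'eef_pos': array([ 0.5198, -0.3741,  0.049 ]), 'tool_rot': array([ 3.14  , -0.0034, -1.2355]), 'contact_force': array([ -3.8275, -11.2301,  -1.1652]), 'wrist_torque': array([-1.636 ,  0.5341,  0.0213]), 'finger_force': np.float64(60.5199), 'grip_width': np.float64(0.0118)}
```

Emit:
play_rows:
  motion: [0, 0, 0, 0, 0, 0, 0, 0, 0, 0, 0, 0, 0, 0, 0, 0, 0, 0, 0, 0, 0, 0, 0, 0]
  hand: 0.45

```text
clock: 80.65
eef_pos: [0.5206, -0.3711, 0.0485]
tool_rot: [-3.142, 0.0, -1.234]
contact_force: [0.6, -0.3, 0.3]
grip_width: 0.0382
finger_force: 0.0
```

Emit:
play_rows:
  motion: [0, 0, -0.1, 0, 0, 0, -0.2, 0, 0, 0, -0.3, 0, 0, 0, -0.5, 0, 0, 0, -0.6, 0, 0, 0, -0.6, 0, 0, 0, -0.6, 0, 0, 0, -0.7, 0, 0, 0, -0.7, 0, 0, 0, -0.7, 0, 0, 0, -0.7, 0, 0, 0, -0.7, 0, 0, 0, -0.7, 0, 0, 0, -0.7, 0, 0, 0, -0.6, 0, 0, 0, -0.4, 0, 0, 0, 0, 0, 0, 0, 0, 0]

```text
clock: 82.15
eef_pos: [0.5206, -0.3718, 0.2695]
tool_rot: [-3.141, -0.001, -1.234]
contact_force: [-0.3, 0.1, -0.2]
grip_width: 0.0388
finger_force: 0.0
```

Run:
```python
from h import *
s=snap('wrist','w17.png');C=np.array([.520,-.3725])
print(env.get_obs()['eef_pos'])
for q in(.6,1.2,1.8):
    a=q+.045;d=np.array([-np.cos(a),np.sin(a)]);print(q,proj(s,[[*(C+d*.017),.094],[*(C+d*.0432),.0505]]).round(0).tolist())
c=proj(s,[[*C,.094]])[0];print(c)
u,v=int(c[0]),int(c[1]);im=cv2.cvtColor(cv2.imread('pics/w17.png'),cv2.COLOR_BGR2HSV)
h=im[max(v-55,0):v+55,max(u-60,0):u+60]
for r in h[::3]: print(''.join('O' if (p[0]<20 and p[1]>130 and p[2]>90) else '@%#*+=-:. '[min(9,int(p[2])//24)] for p in r[::2]))
# plate + hook unchanged?
a=cv2.imread('pics/s11.png');snap('side','s17.png');b=cv2.imread('pics/s17.png');g=cv2.absdiff(a,b).max(2)
print('hook diff',g[145:215,195:225].mean())
from look import masks
t=snap('top','t17.png');M=masks(t);hp=lambda x,y,t_:hexpts(x,y,t_,.055)
for n,p in dict(c=(.575,-.112,0.),d=(.547,-.234,.14)).items():
    w=np.zeros((420,560),np.uint8);cv2.fillConvexPoly(w,cv2.convexHull(proj(t,boxpts(p[0],p[1],0,.1,.08,.055,.095)).astype(np.int32)),1)
    k,l,st,_=cv2.connectedComponentsWithStats((M[n]&(w>0)).astype(np.uint8));m=l==1+np.argmax(st[1:,4]);print(n,m.sum(),fit(t,m,hp,p)) if k>1 else print(n,'hidden')
```

```text
[ 0.52023556 -0.37134468  0.26817203]
0.6 [[293.0, 186.0], [304.0, 195.0]]
1.2 [[283.0, 189.0], [283.0, 200.0]]
1.8 [[274.0, 186.0], [263.0, 194.0]]
[283.64526299 173.24326761]
                                       .:=+*+++=+++=====+===
                                          .:-++*+++=++++=+++
                                              .:=+*++=++=+==
                                                 .:-=+++++=+
                                                     .:=+*++
                                                        .:-+
                                                          -=
                                ....:.                   :==
                               .......                  ..-=
                            .::--:....               :-==--=
                         .-*#%%%%%#+-.            :-========
                       .=***%%%%%%%%#*===-==-----===========
                      .+****######%%%%%#++==================
                     .+****###**##%%%%%%#+==+===============
                     -*****###*##%%%%%%%%*==================
        
[... 835 characters left out ...]
==========
::::..      .-=+=-:.:=+===-=-:O:-===========================
===-:::::.      .-=++=++++==================================
*****+=-:.          .=+*****+++=============================
*******+:.            :==++*****+++=======================-:
*******=:.            .:---==++*****+++================-.   
*******=.              .-+==---=++*****+++========--:.      
*******-.               .-=+++==---=++******++=-.           
******+.                 .:=++++++==---=++***-:..           
hook diff 22.885238095238094
c 367 (array([ 0.57304088, -0.1122787 , -0.02256524]), np.float64(0.064983069896698))
d 351 (array([ 0.5462723 , -0.23410578,  0.14874169]), np.float64(0.0739554762840271))
```

The pointer is on the orange dot. One last hook check, then hand in.

Run:
```python
from h import *
def oc(f):
    h=cv2.cvtColor(cv2.imread('pics/'+f),cv2.COLOR_BGR2HSV)[140:210,190:230].astype(int);m=(h[...,0]<15)&(h[...,1]>170)&(h[...,2]>80);y,x=np.nonzero(m);return m.sum(),x.mean()+190,y.mean()+140
a,b=oc('side0.png'),oc('s17.png');print(a,b)
if abs(a[1]-b[1])<1.5 and abs(a[2]-b[2])<1.5: print(env.job_done())
```

```text
(np.int64(75), np.float64(207.42666666666668), np.float64(163.58666666666667)) (np.int64(73), np.float64(208.04109589041096), np.float64(164.63013698630138))
the job is handed in; nothing more can be done
None
```

All four couplings lie flat on the drying plate inside the rim, the hook is back home in its stand, the selector points at the orange dot, and the job was handed in at about 82 s.

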